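Set the bench timer with the pen and start it

TASK

The calibrators have just been made up and must stand for twelve minutes, so take the marker pen out of the tube rack and, with its lower end, enter 1-2 on the bench timer from left to right: the tens key once, then the units key twice, then the start key once, each press fully home and let up again, without ever leaning hard on the timer. Then lower the pen, foot first, into the pen pot and leave it leaning against the rim on the side nearest the robot, clear of the sampling arms behind. Leave the vials and the pot where they stand.

Things in the scene. Friction and masses are not known exactly. Their poses are not given: they have to be found in the camera images.
- timer: fixed white bench timer, 130 wide, 104 long, 44 thick, its flat face sloping up away from the robot at 25 degrees; far edge 85 above the worktop. Origin on the worktop under mid-face (mid-face is 63 up), x away from the robot, y left, z up; outward face normal (-0.423, 0, 0.906). Face: two dial windows upper left, a small collared key below each, a larger collared start key at the right
- tens_key_top (a point): middle of the top of the tens key, the leftmost key: round, 13 in diameter, in a collar of 16 bore whose rim stands 4 above the key, too narrow for a fingertip. It travels 8 straight into the face
- units_key_top (a point): middle of the top of the units key, the same kind of key 28 to the right of the tens key
- start_key_top (a point): middle of the top of the start key, the larger key at the right, 44 to the right of the units key and 4 up the slope: round, 19 in diameter, in a collar of 22 bore whose rim stands 4 above the key. It travels 4 straight into the face
- tens_key (a joint): tens key travel in m: 0 up, 0.008 home; springs back. About 1.5 N starts it, 5 N takes it home to a hard stop: press slowly and stop as the force passes 6 to 7 N. In the last five sixths a pawl pushes the dial on; only a press right home brings the next figure square into the window. Past three quarters the pawl already drops behind the next tooth, so never press twice for one step
- units_key (a joint): the same for the units key
- start_key (a joint): travel of the start key in m, 0 up, 0.004 fully home; spring return, about 2 N starts it and 5 N takes it home to a hard stop; press as slowly and stop at the same force as the others
- tens_drum (a joint): angle of the tens dial in rad: starts at 0 (window blank, figure 0), each full press of the tens key turns it 0.628 forward and it stays there (figure 1 at 0.628, shown as one dot, and so on); it cannot be turned back
- units_drum (a joint): the same for the units dial: figure 2 at 1.257
- pen: marker pen, 140 long, round barrel 12 in diameter tapering to a flat 8 wide foot, 20 g; it stands upright and loosely in a hole at one end of the tube rack, its top 146 above the worktop. Origin at the foot, z along the pen to its head
- pen_foot (a point): middle of the pen's flat lower end, with which the keys are pressed
- pen_head (a point): middle of the pen's upper end
- rack: fixed two-row tube rack 55 x 137 x 49, with square holes 15 wide and a floor 6 thick; three capped tubes stand in it, reaching 105 above the worktop. Origin at the middle of its underside
- pot: loose grey round pen pot, 350 g, 72 outside diameter, 94 high, floor 6 thick, inside diameter 61 at the floor and 65 at the rim, empty. Origin at the middle of its underside, x away from the robot, y to the left
- vial_0: calibrator vial, 22 in diameter, 45 high, standing loose in a row with its fellows between the rack and the pot; origin at its foot
- vial_1: calibrator vial like the first
- vial_2: calibrator vial like the first

How it is judged:
By the outcome, as a careful person would: the job done as asked, in the order asked, and still so for the second after the job is handed in, with the robot touching nothing.
It also fails if it takes over 59 s, if anything falls off the work surface, if the arm or the gripper's body presses on something with over 40 N, if the wrist force passes 120 N, or if a joint passes its speed limit or range.

ROBOT

A 6-joint arm with a two-finger parallel gripper is mounted at the origin on a cart in front of the work surface, level with it; the furniture and walls round the work are solid. World frame = base frame: x ahead of the robot, y to its left, z up, the work surface at z = 0. Lengths are in m, angles in rad, forces in N, time in s.
With the tool pointing down it reaches from about 0.35 to 0.875 m from the base axis. Payload 15.5 kg.
Tool frame: the origin (TCP) lies at the very end of the fingers, on their centre line; the grasp point (between the pads) lies 19 mm behind it; z points along the fingers, y is the direction in which the jaws open and shut (so a half turn about z gives the same grasp; the last joint's range is limited). The gripper opens to 85 mm and grips with 20 to 120 N. Pads are 22 mm wide; open, the fingers measure 114 mm over their backs; the gripper's body (76 mm by 85 mm) begins 54 mm behind the grasp point. The pads swing forward as they close: fully open they stand 13 mm farther back than shut.
Start: joints at [-1.21, 0.494, 1.345, -0, 1.302, -0.096], TCP at [0.276, -0.561, 0.231] pointing down, gripper open.
Joint ranges: [-2.91, 2.91], [-0.82, 2.16], [0.22, 2.67], [-1.22, 4.37], [0.12, 2.79], [-3.08, 3.08]. Speed limits (rad/s): [1.89, 1.89, 2.57, 3.01, 3.01, 3.01].

INTERFACE

Orientations are given as a unit quaternion [x, y, z, w].
In Python, from bench import readout, vision, order gives the robot as it stands. The module is installed in compiled form; this text tells all that it offers.
- The arm moves only by the tool apply_moves, never from a script. Its argument "deltas" is one flat list of numbers, 6 for each row, row after row: the shift along the tool's x, y, z in mm, then the turn, a rotation vector about the tool's x, y, z in degrees. In form: [tx, ty, tz, ax, ay, az, tx, ty, tz, ax, ay, az, ...]. A call has 1 to 12 rows; each row shifts and turns the pose as measured when the row begins, along the tool's axes as they then stand; what a row does not reach is not made up. A row lasts 1/8 s, in which the tool goes at most 62.5 mm and 10.7 degrees, less where a joint would pass 70% of its speed; a pose out of reach is approached as far as the arm can. A call with a gripper value outside its range is refused whole. "hand" is the finger opening in mm, from 0 to 85.4, set as the call begins (left out, the last holds). The fingers move at their own pace and stop on an object; "newtons" is the grip in N (left out, the last holds). Time passes only in rows, so rows that do not move let the fingers close. It gives the time, the measured TCP pose, the force and the opening at its end, in the units of the state.
- readout.get_state(): the state, without advancing time (a new reading comes with each control period).
- vision.camera(name): name is "side" or "top" or "wrist"; returns the picture (400x640x3 uint8, blue, green, red); there is no depth.
- vision.camera_model(name): a dict with "intrinsics" (3x3 intrinsics, pixels), "R" (3x3) and "t" (3): a world point X has camera coordinates R X + t; the wrist camera has in their place "hand_eye" (4x4, takes a point from camera to tool coordinates, whose origin is the TCP and whose axes are the flange's). Camera axes: x right, y down, z forward; pixel columns grow to the right and rows downward; lengths in m; the calibration is good to about 2 mm. A picture is of the moment at which its call begins: read the wrist's pose just before it. camera_model takes no time and is no camera call.
- order.close_job(): hands the job in, once; it reports no verdict.
The state is a dict: "t": time; "qpos": joint angles; "joint_velocities": joint speeds; "effort": joint torques, N m; "eef_pos": TCP position; "tool_rot": TCP orientation; "ft_force": force on the tool from outside, world axes, zero at the start; "moment": the same for the moment, N m; "grip_width": finger opening in m.
Only numpy, scipy, OpenCV 4.12 (cv2) and the standard library are available. Lean on these libraries where they do the work, as an engineer would, in place of code of your own. Each camera call takes 0.05 s, during which the arm holds its last target.

## Working session

There is one attempt and no reset: what is moved stays moved. The work goes in short steps, Python scripts to look and compute and a tool call to move; the robot and the scene stay as the last step left them, time stands still between calls to the robot, and variables do not carry over. Pictures are saved under pics/ and viewed, and the job is handed in when it is done.

Besides the shell and the picture viewer there is one more tool, called after "Request:" as name(argument=value, ...), one argument or row to a line, values as JSON. apply_moves: Moves the arm, as the interface text tells. Its arguments: {"type":"object","properties":{"deltas":{"type":"array"},"hand":{"type":"number"},"newtons":{"type":"number"}},"required":["deltas"]}

```bash
mkdir -p pics; python3 - <<'E'
from bench import readout, vision, order
import cv2, numpy as np
np.set_printoptions(precision=4,suppress=True)
s=readout.get_state()
for k in s: print(k,s[k])
for n in ["side","top","wrist"]:
    print(n,vision.camera_model(n))
for n in ["side","top"]:
    cv2.imwrite(f"pics/{n}0.png",vision.camera(n))
E
```

```text
t 0.0
qpos [-1.2095  0.4942  1.3461 -0.      1.3025 -0.0955]
joint_velocities [ 0.0006 -0.0003  0.0014  0.0008 -0.      0.0011]
effort [  0.0037 -88.2156 -38.3872   0.0002   0.0102   0.    ]
eef_pos [ 0.2755 -0.5606  0.2307]
tool_rot [ 0.974   0.2264 -0.0001 -0.0006]
ft_force [0.0256 0.3047 0.2001]
moment [ 0.0029  0.004  -0.0286]
grip_width 0.08549138661341538
side {'intrinsics': array([[464.8647,   0.    , 314.1851],
       [  0.    , 464.8647, 202.6463],
       [  0.    ,   0.    ,   1.    ]]), 'R': array([[-0.9998,  0.0116, -0.0168],
       [ 0.0199,  0.3651, -0.9308],
       [-0.0047, -0.9309, -0.3652]]), 't': array([0.5338, 0.0787, 1.1121])}
top {'intrinsics': array([[514.4476,   0.    , 323.2162],
       [  0.    , 514.4476, 196.0743],
       [  0.    ,   0.    ,   1.    ]]), 'R': array([[-0.0354, -0.9994,  0.0049],
       [-0.9742,  0.0335, -0.223 ],
       [ 0.2227, -0.0127, -0.9748]]), 't': array([0.1069, 0.5377, 1.1726])}
wrist {'intrinsics': array([[340.8403,   0.    , 312.1841],
       [  0.    , 340.8403, 196.6377],
       [  0.    ,   0.    ,   1.    ]]), 'hand_eye': array([[-0.0016, -0.9469, -0.3215,  0.0819],
       [ 1.    , -0.0013, -0.0009, -0.0005],
       [ 0.0005, -0.3215,  0.9469, -0.1425],
       [ 0.    ,  0.    ,  0.    ,  1.    ]])}
```

View pics/side0.png

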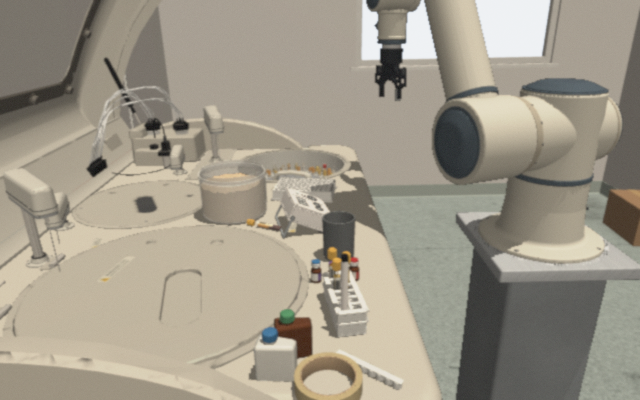

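View pics/top0.png

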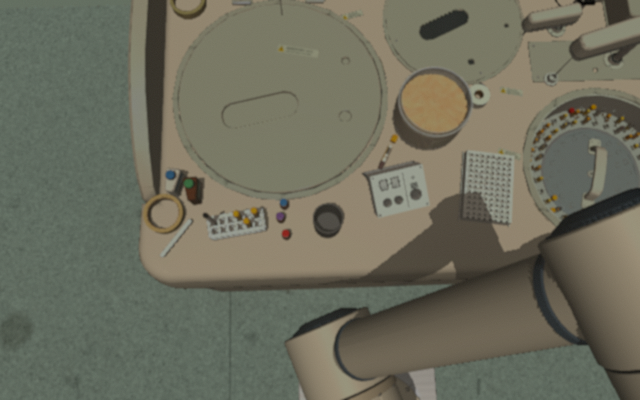

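The top view shows the rack at about (237,224) with the pen at its left end, the vials near (284,218), the pot at (328,219) and the timer at (399,190). I'll zoom in on both views.

```bash
python3 - <<'E'
import cv2
t=cv2.imread("pics/top0.png");s=cv2.imread("pics/side0.png")
cv2.imwrite("pics/topA.png",cv2.resize(t[185:255,190:310],None,fx=6.5,fy=6.5,interpolation=cv2.INTER_CUBIC))
cv2.imwrite("pics/topB.png",cv2.resize(t[155:245,305:435],None,fx=6,fy=6,interpolation=cv2.INTER_CUBIC))
cv2.imwrite("pics/sideA.png",cv2.resize(s[165:340,265:395],None,fx=3.4*1.0,fy=3.4,interpolation=cv2.INTER_CUBIC))
E
```

```text
(no output)
```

View pics/topA.png

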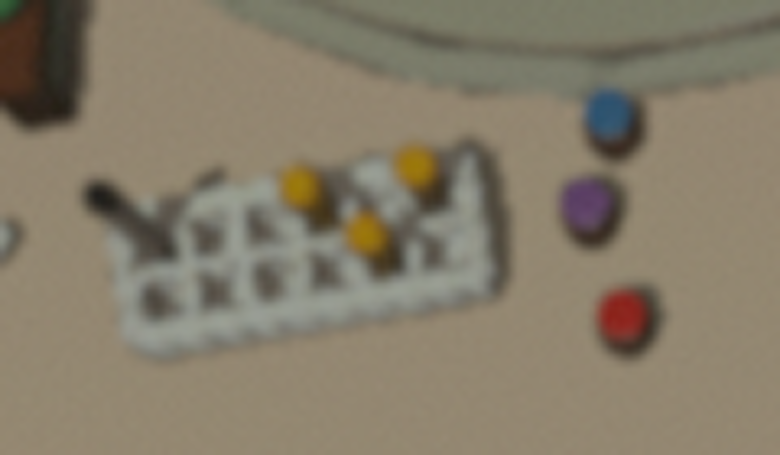

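View pics/topB.png

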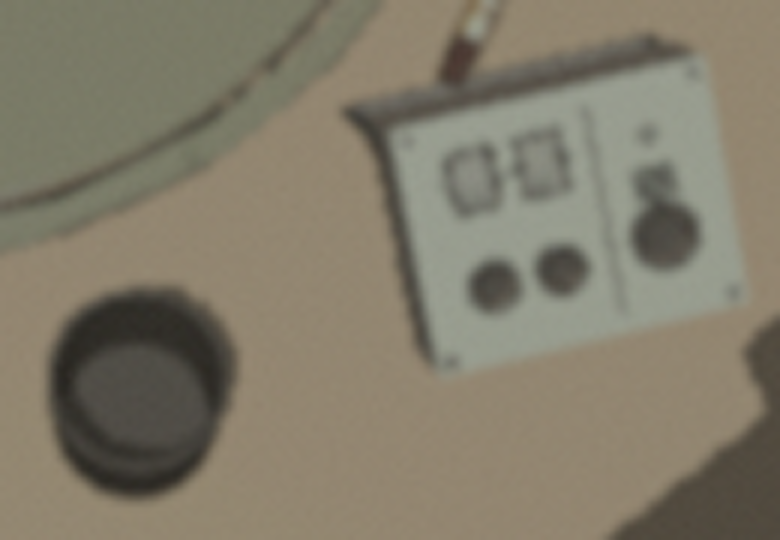

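View pics/sideA.png

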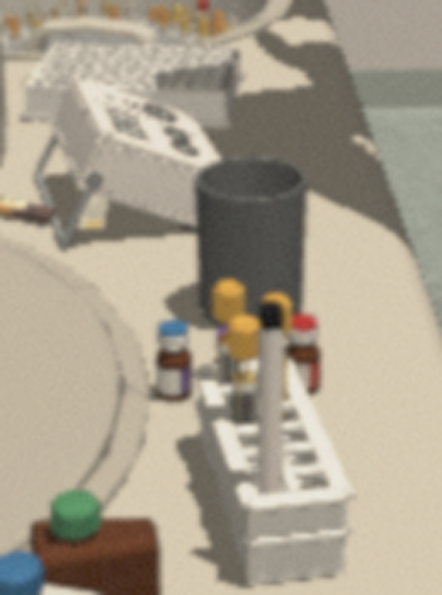

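```bash
cat > h.py <<'E'
import numpy as np, cv2
from scipy.spatial.transform import Rotation as Ro
from bench import readout, vision, order
np.set_printoptions(precision=4,suppress=True)
def cam(name,st=None):
    m=vision.camera_model(name);K=m["intrinsics"]
    if name!="wrist": return K,m["R"],m["t"]
    H=m["hand_eye"]; Rt=Ro.from_quat(st["tool_rot"]).as_matrix()
    Rc=Rt@H[:3,:3]; c=Rt@H[:3,3]+np.array(st["eef_pos"])
    return K,Rc.T,-Rc.T@c
def ray(C,uv):
    K,R,t=C; d=R.T@np.linalg.inv(K)@np.array([uv[0],uv[1],1.]); return -R.T@t,d/np.linalg.norm(d)
def onz(C,uv,z):
    o,d=ray(C,uv); return o+d*(z-o[2])/d[2]
def onplane(C,uv,p,n):
    o,d=ray(C,uv); return o+d*(np.dot(np.array(p)-o,n)/np.dot(d,n))
def two(C1,a,C2,b):
    o1,d1=ray(C1,a);o2,d2=ray(C2,b)
    A=np.stack([d1,-d2],1);s=np.linalg.lstsq(A,o2-o1,rcond=None)[0]
    p,q=o1+s[0]*d1,o2+s[1]*d2; return (p+q)/2,np.linalg.norm(p-q)
def proj(C,X):
    K,R,t=C; x=K@(R@np.array(X)+t); return x[:2]/x[2]
E
python3 - <<'E'
from h import *
T=cam("top");S=cam("side")
A=lambda x,y:(190+x/6.5-.5+.5/6.5,185+y/6.5-.5+.5/6.5)
B=lambda x,y:(305+x/6-.5,155+y/6-.5)
D=lambda x,y:(265+x/3.4-.5,165+y/3.4-.5)
print("pen head top cam z146",onz(T,A(100,190),.146))
print("pen head 2view",two(T,A(100,190),S,D(271,308)))
print("pen at rack top",onz(T,A(163,245),.049))
cs=[onz(T,B(443,372),.041),onz(T,B(747,300),.041),onz(T,B(695,57),.085),onz(T,B(390,125),.085)]
print("timer corners",cs, np.mean(cs,0))
print([np.linalg.norm(cs[i]-cs[(i+1)%4]) for i in range(4)])
e=cs[1]-cs[0];e2=cs[2]-cs[3]; print("yaw",[np.degrees(np.arctan2(v[0],-v[1])) for v in(e,e2)])
for n,p,z in [("tens",(495,285),.057),("units",(562,269),.057),("start",(665,235),.06)]: print(n,onz(T,B(*p),z))
print("pot rim",onz(T,B(142,365),.094), "rim ends",onz(T,B(50,380),.094),onz(T,B(237,365),.094),onz(T,B(142,288),.094),onz(T,B(142,450),.094))
for n,p in [("v0",(610,115)),("v1",(590,203)),("v2",(627,318))]: print(n,onz(T,A(*p),.045))
for p in [(300,187),(415,165),(367,233)]: print("tube",onz(T,A(*p),.105))
for p in [(115,215),(470,140),(495,285),(135,345)]: print("rack",onz(T,A(*p),.049))
E
```

```text
pen head top cam z146 [0.4904 0.3514 0.146 ]
pen head 2view (array([0.4895, 0.3518, 0.1448]), np.float64(0.0022191633626557276))
pen at rack top [0.4885 0.3494 0.049 ]
timer corners [array([ 0.4904, -0.0434,  0.041 ]), array([ 0.5158, -0.1682,  0.041 ]), array([ 0.606 , -0.1458,  0.085 ]), array([ 0.5822, -0.0231,  0.085 ])] [ 0.5486 -0.0951  0.063 ]
[np.float64(0.12736896945696538), np.float64(0.10283618029465467), np.float64(0.12502103801322684), np.float64(0.10375431829880376)]
yaw [np.float64(11.474755323411836), np.float64(10.97622777474727)]
tens [ 0.5221 -0.0644  0.057 ]
units [ 0.5277 -0.0916  0.057 ]
start [ 0.5396 -0.1333  0.06  ]
pot rim [0.4875 0.0787 0.094 ] rim ends [0.4828 0.1143 0.094 ] [0.4862 0.0421 0.094 ] [0.5178 0.0776 0.094 ] [0.4544 0.0799 0.094 ]
v0 [0.5326 0.1847 0.045 ]
v1 [0.4995 0.1927 0.045 ]
v2 [0.4561 0.1798 0.045 ]
tube [0.4973 0.2902 0.105 ]
tube [0.5038 0.2497 0.105 ]
tube [0.48   0.2667 0.105 ]
rack [0.5003 0.3672 0.049 ]
rack [0.524  0.2364 0.049 ]
rack [0.4694 0.2277 0.049 ]
rack [0.4518 0.3592 0.049 ]
```

Request:
apply_moves(
  deltas=[37,-34,0,0,0,0,37,-34,0,0,0,0,37,-34,0,0,0,0,37,-34,0,0,0,0,37,-34,0,0,0,0,37,-34,0,0,0,0,37,-34,0,0,0,0,37,-34,0,0,0,0,37,-34,0,0,0,0,37,-34,0,0,0,0,0,0,0,0,0,7.5,0,0,0,0,0,7.5],
)

```text
t: 1.6
eef_pos: [0.4617, -0.0766, 0.2289]
tool_rot: [0.996, 0.094, -0.001, -0.002]
ft_force: [-0.4, -0.6, 0.0]
grip_width: 0.0849
```

```bash
python3 - <<'E'
from h import *
s=readout.get_state(); print(s["eef_pos"],s["joint_velocities"])
im=vision.camera("wrist"); cv2.imwrite("pics/w1.png",im)
import pickle; pickle.dump(s,open("w1.pkl","wb"))
C=cam("wrist",s)
for p in [(0.5221,-.0644,.055),(0.5277,-.0916,.055),(.5396,-.1333,.06)]: print(proj(C,p))
E
```

```text
[ 0.4617 -0.0766  0.2289] [0.0329 0.003  0.0007 0.0064 0.0017 1.0731]
[312.6303 104.2445]
[343.5945 103.7298]
[393.3705  99.4606]
```

View pics/w1.png

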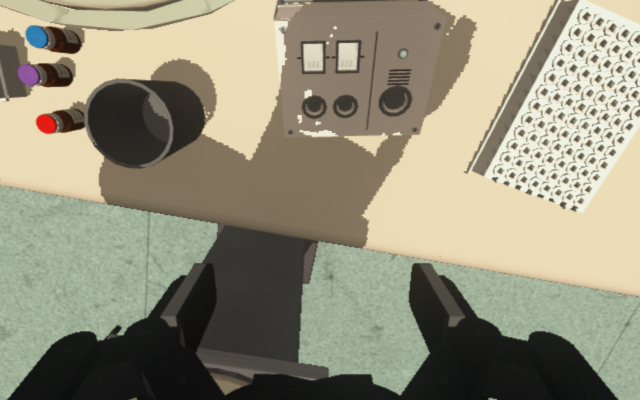

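The picture shows the timer at (360,70), with the tens key at (314,106), units at (346,106) and start at (396,101), all within 3 px of the prediction. The wrist was still turning, so I'll rest it for one row and measure more carefully.

Request:
apply_moves(
  deltas=[10,12,0,0,0,0,0,0,0,0,0,0],
)

```text
t: 1.9
eef_pos: [0.4746, -0.0876, 0.2288]
tool_rot: [0.996, 0.093, -0.001, -0.002]
ft_force: [0.0, -1.0, -0.2]
grip_width: 0.0855
```

```bash
python3 - <<'E'
from h import *
s=readout.get_state(); print(s["eef_pos"],s["joint_velocities"])
im=vision.camera("wrist"); cv2.imwrite("pics/w2.png",im)
import pickle; pickle.dump(s,open("w2.pkl","wb"))
cv2.imwrite("pics/w2z.png",cv2.resize(im[0:150,250:450],None,fx=4,fy=4,interpolation=cv2.INTER_CUBIC))
E
```

```text
[ 0.4746 -0.0876  0.2288] [ 0.0076 -0.0101  0.0278  0.0028  0.006  -0.0141]
```

View pics/w2z.png

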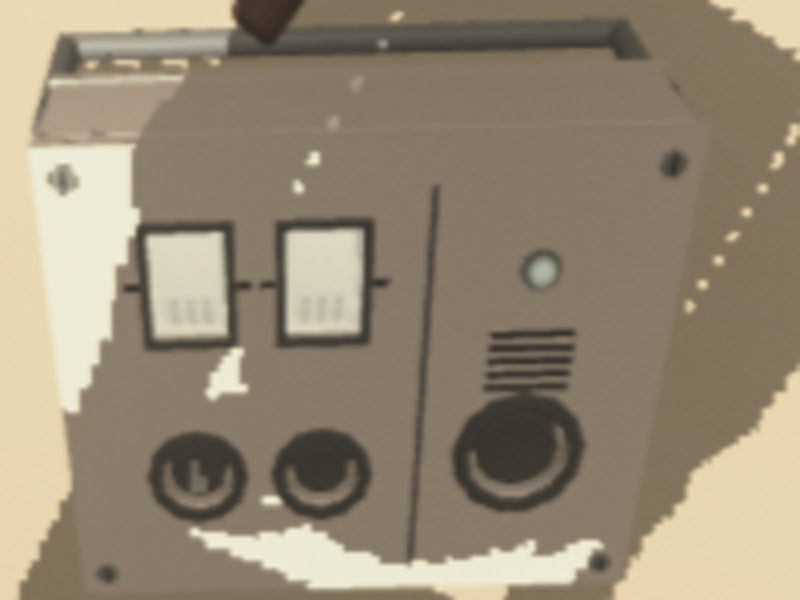

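```bash
python3 - <<'E'
from h import *
import pickle
s=pickle.load(open("w2.pkl","rb"));C=cam("wrist",s);T=cam("top")
Z=lambda x,y:(250+x/4-.375,y/4-.375)
B=lambda x,y:(305+x/6-.42,155+y/6-.42)
y=np.radians(11.2)
n=np.array([-.423*np.cos(y),-.423*np.sin(y),.906])
P0=np.array([.5486,-.0951,.063])
up=np.array([.906*np.cos(y),.906*np.sin(y),.423]); left=np.array([-np.sin(y),np.cos(y),0])
for h in (0,.004,.008):
  q=[onplane(C,Z(*p),P0+h*n,n) for p in [(198,475),(321,474),(518,452)]]
  print(h,q,[np.linalg.norm(q[i+1]-q[i]) for i in (0,1)],np.degrees(np.arctan2((q[1]-q[0])[0],-(q[1]-q[0])[1])))
  print("   local",[( (v-P0)@up,(v-P0)@left) for v in q])
  qt=[onplane(T,B(*p),P0+h*n,n) for p in [(495,285),(562,269),(665,235)]]
  print("  top local",[( (v-P0)@up,(v-P0)@left) for v in qt])
# screws & corners
w=[onplane(C,Z(*p),P0,n) for p in [(62,179),(673,163),(106,574),(598,562),(30,145),(705,125)]]
print("screws local",[( (v-P0)@up,(v-P0)@left) for v in w])
w=[onplane(T,B(*p),P0,n) for p in [(408,143),(692,70),(452,362),(733,293)]]
print("top screws local",[( (v-P0)@up,(v-P0)@left) for v in w])
E
```

```text
0 [array([ 0.5203, -0.0657,  0.0527]), array([ 0.5257, -0.0933,  0.0527]), array([ 0.5388, -0.136 ,  0.0548])] [np.float64(0.028144542693805633), np.float64(0.044660425920868004)] 11.01281539279112
   local [(np.float64(-0.024297165838398745), np.float64(0.034319439809976135)), (np.float64(-0.024398629410945647), np.float64(0.006175080052343807)), (np.float64(-0.019323198674717896), np.float64(-0.038195941924311534))]
  top local [(np.float64(-0.02173068806101746), np.float64(0.034583551196936846)), (np.float64(-0.02150336797277783), np.float64(0.006720065857686191)), (np.float64(-0.017348472032529406), np.float64(-0.03690457202124341))]
0.004 [array([ 0.5208, -0.0658,  0.0574]), array([ 0.5261, -0.093 ,  0.0573]), array([ 0.5391, -0.1351,  0.0594])] [np.float64(0.02773456992670019), np.float64(0.044009871438811424)] 11.012815392791445
   local [(np.float64(-0.02190090809892137), np.float64(0.03411871397471004)), (np.float64(-0.022000893683282282), np.float64(0.006384324319409021)), (np.float64(-0.0169993951621139), np.float64(-0.03734035883209741))]
  top local [(np.float64(-0.02067
[... 866 characters left out ...]
0.04175263316943225), np.float64(0.05833490970393733)), (np.float64(0.043260593396514106), np.float64(-0.06048013958626675)), (np.float64(-0.05130839013710822), np.float64(0.057713013675748846)), (np.float64(-0.04935731104572583), np.float64(-0.06116361597712923)), (np.float64(0.04816360977250606), np.float64(0.06379879352379886)), (np.float64(0.05016869424093019), np.float64(-0.06516279964300307))]
top screws local [(np.float64(0.042867686511786324), np.float64(0.058293585041129185)), (np.float64(0.04620442183639762), np.float64(-0.059035107182530105)), (np.float64(-0.04891278106128543), np.float64(0.05750223023575037)), (np.float64(-0.04731643397713951), np.float64(-0.060265452318778785))]
```

Request:
apply_moves(
  deltas=[12,-53.5,0,0,0,0,12,-53.5,0,0,0,0,12,-53.5,0,0,0,0,12,-53.5,0,0,0,0,12,-53.5,0,0,0,0,12,-53.5,0,0,0,0,12,-53.5,0,0,0,0,12,-53.5,0,0,0,0,0,0,0,0,0,0],
  hand=50,
  newtons=60,
)

```text
t: 3.08
eef_pos: [0.4894, 0.3623, 0.2294]
tool_rot: [0.995, 0.096, -0.001, -0.002]
ft_force: [-0.6, 0.7, -0.7]
grip_width: 0.0501
```

```bash
python3 - <<'E'
from h import *
s=readout.get_state(); print(s["eef_pos"],s["joint_velocities"])
im=vision.camera("wrist"); cv2.imwrite("pics/w3.png",im)
import pickle; pickle.dump(s,open("w3.pkl","wb"))
cv2.imwrite("pics/w3z.png",cv2.resize(im[120:320,212:412],None,fx=3,fy=3,interpolation=cv2.INTER_CUBIC))
print(proj(cam("wrist",s),[.489,.3505,.146]))
E
```

```text
[0.4894 0.3623 0.2294] [-0.037  -0.0186  0.0405 -0.0183  0.0043 -0.027 ]
[329.5557 206.6454]
```

View pics/w3.png

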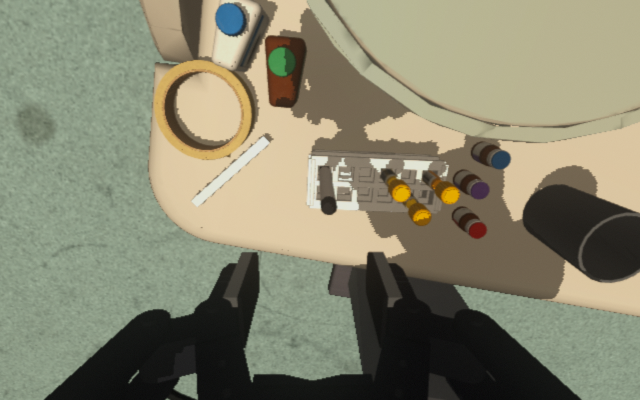

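View pics/w3z.png

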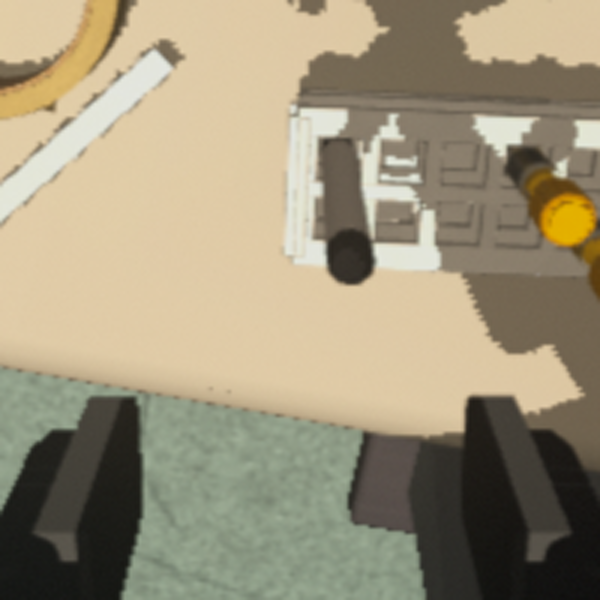

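```bash
python3 - <<'E'
from h import *
import pickle
s=pickle.load(open("w3.pkl","rb"));C=cam("wrist",s)
Z=lambda x,y:(212+x/3-.33,120+y/3-.33)
h=onz(C,Z(351,258),.146); f=onz(C,Z(340,148),.049)
R=Ro.from_quat(s["tool_rot"]).as_matrix()
for p in (h,f): print(p, R.T@(p-s["eef_pos"])*1000)
print(R)
E
```

```text
[0.4896 0.3513 0.146 ] [-1.6905 11.1912 83.393 ]
[0.4916 0.3513 0.049 ] [  0.5111  11.9669 180.3863]
[[ 0.9816  0.1908 -0.0028]
 [ 0.1908 -0.9816  0.0035]
 [-0.0021 -0.004  -1.    ]]
```

Request:
apply_moves(
  deltas=[-1,11.5,10,0,0,0,0,0,35,0,0,0,0,0,35,0,0,0,0,0,25,0,0,0,0,0,10,0,0,0,0,0,0,0,0,0],
)

```text
t: 3.88
eef_pos: [0.4907, 0.3382, 0.11]
tool_rot: [0.996, 0.093, -0.002, -0.0]
ft_force: [0.8, 0.1, -0.2]
grip_width: 0.0501
```

```bash
python3 - <<'E'
from h import *
s=readout.get_state(); print(s["t"],s["eef_pos"],s["joint_velocities"])
R=Ro.from_quat(s["tool_rot"]).as_matrix()
print(R.T@(np.array([.4903,.3513,.113])-s["eef_pos"])*1000)
im=vision.camera("wrist"); cv2.imwrite("pics/w4.png",im)
E
```

```text
3.875 [0.4907 0.3382 0.11  ] [-0.0124 -0.0092  0.0038 -0.0023  0.0003 -0.0091]
[  1.985  -12.9775  -3.0004]
```

View pics/w4.png

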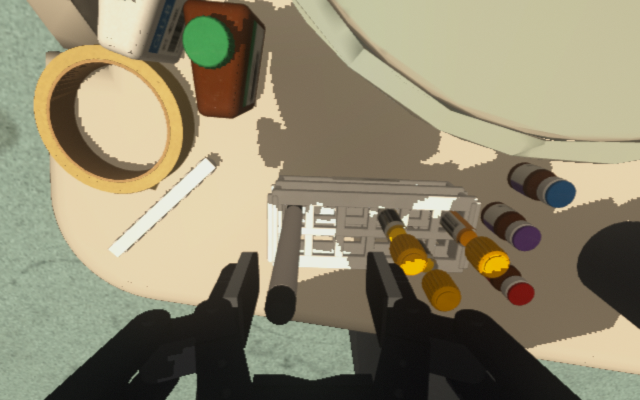

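The pen head shows at (282,302), between the fingers but left of their midline at u=312, which agrees with the 13 mm offset the pose gives. I'll correct that.

Request:
apply_moves(
  deltas=[1,-6,-1.5,0,0,0,0,-5,-1,0,0,0,0,0,0,0,0,0],
)

```text
t: 4.3
eef_pos: [0.491, 0.3508, 0.1156]
tool_rot: [0.996, 0.093, -0.0, -0.001]
ft_force: [-0.0, -0.7, -0.3]
grip_width: 0.0498
```

```bash
python3 - <<'E'
from h import *
s=readout.get_state(); print(s["t"],s["eef_pos"],s["joint_velocities"])
im=vision.camera("wrist"); cv2.imwrite("pics/w5.png",im)
s2=readout.get_state(); print(s2["t"],s2["eef_pos"])
R=Ro.from_quat(s["tool_rot"]).as_matrix()
print(R.T@(np.array([.4903,.3513,.113])-s2["eef_pos"])*1000)
print(proj(cam("wrist",s),[.4896,.3513,.146]))
cv2.imwrite("pics/w5z.png",im[170:370,210:410].repeat(3,0).repeat(3,1))
E
```

```text
4.3 [0.491  0.3508 0.1156] [-0.0004 -0.0053 -0.001  -0.0008  0.0034 -0.0013]
4.35 [0.491  0.3506 0.1155]
[-0.5884 -0.8309  2.5283]
[310.8549 306.0306]
```

View pics/w5z.png

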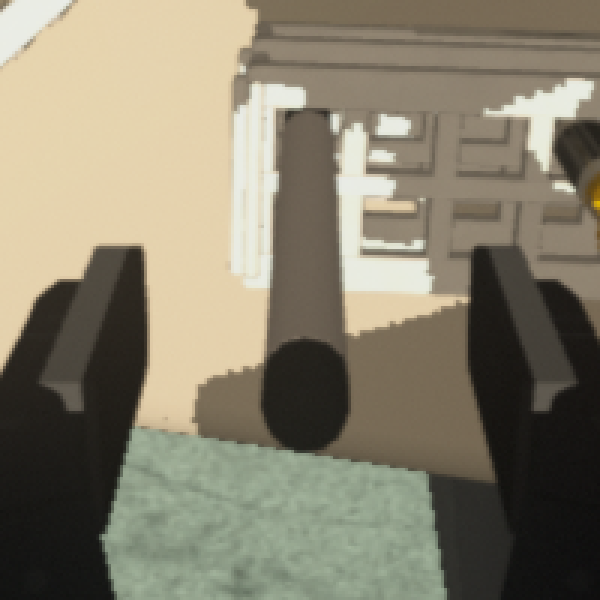

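Request:
apply_moves(
  deltas=[0,0,2,0,0,0,0,0,0,0,0,0,0,0,0,0,0,0,0,0,0,0,0,0,0,0,0,0,0,0],
  hand=3,
  newtons=60,
)

```text
t: 4.97
eef_pos: [0.4911, 0.3506, 0.1137]
tool_rot: [0.996, 0.093, -0.0, -0.001]
ft_force: [0.0, 0.4, 1.5]
grip_width: 0.0099
```

Request:
apply_moves(
  deltas=[0,0,0,0,0,0,0,0,-10,0,0,0,0,0,-25,0,0,0,0,0,-35,0,0,0,0,0,-35,0,0,0,0,0,-25,0,0,0,0,0,0,0,0,0],
)

```text
t: 5.85
eef_pos: [0.4909, 0.3499, 0.2503]
tool_rot: [0.996, 0.093, -0.0, -0.001]
ft_force: [0.0, 0.4, -0.2]
grip_width: 0.0102
```

```bash
python3 - <<'E'
from h import *
s=readout.get_state(); print(s["t"],s["eef_pos"],s["joint_velocities"],s["grip_width"])
im=vision.camera("wrist"); cv2.imwrite("pics/w6.png",im)
im2=vision.camera("side"); cv2.imwrite("pics/s6.png",im2[100:300,250:450].repeat(3,0).repeat(3,1))
E
```

```text
5.85 [0.4909 0.3499 0.2503] [-0.0011  0.0129  0.0295  0.0018 -0.009   0.0011] 0.010163860336070531
```

View pics/w6.png

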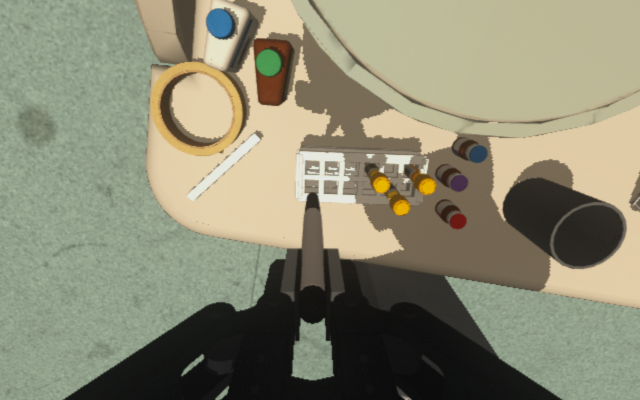

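View pics/s6.png

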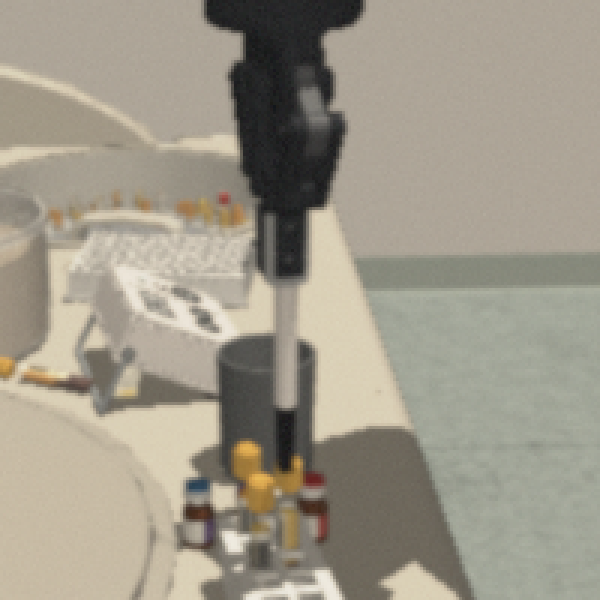

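```bash
python3 - <<'E'
from h import *
im=cv2.imread("pics/w6.png")
cv2.imwrite("pics/w6z.png",im[180:330,262:362].repeat(4,0).repeat(4,1))
s=readout.get_state(); print(s["t"],s["eef_pos"],s["joint_velocities"])
C=cam("wrist",s); R=Ro.from_quat(s["tool_rot"]).as_matrix(); p=np.array(s["eef_pos"])
for x in (-4,0,4): print(x,proj(C,p+R@np.array([x,0,107.7])/1000),proj(C,p+R@np.array([x,4,107.7])/1000))
for x in (-6,0,6): print(x,proj(C,p+R@np.array([x,0,-32.3])/1000))
E
```

```text
5.95 [0.49   0.3494 0.248 ] [ 0.0011  0.0192  0.0196 -0.0005 -0.0064  0.0008]
-4 [312.7863 197.6159] [317.941  197.6094]
0 [312.7811 192.7161] [317.961  192.7095]
4 [312.7759 187.7683] [317.9813 187.7616]
-6 [313.1487 319.2331]
0 [313.1385 306.2231]
6 [313.128 292.823]
```

View pics/w6z.png

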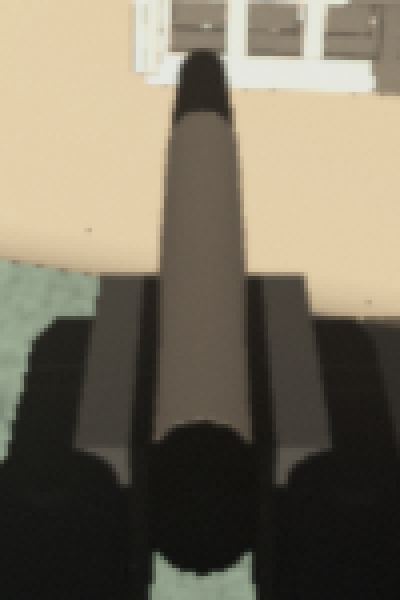

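```bash
python3 - <<'E'
from h import *
S=cam("side")
s=readout.get_state(); p0=np.array(s["eef_pos"]); R=Ro.from_quat(s["tool_rot"]).as_matrix()
for p in (p0,p0+[0.0005,.0002,.001]):
  for x,z in ((0,0),(0,107.7),(-4,107.7),(0,4),(0,80)): print(x,z,(proj(S,p+R@np.array([x,0,z])/1000)-[250,100])*3+1)
E
python3 - <<'E'
import cv2
im=cv2.imread("pics/s6.png")
cv2.imwrite("pics/s6z.png",cv2.resize(im[250:490,220:360],None,fx=2.5,fy=2.5,interpolation=cv2.INTER_NEAREST))
E
```

```text
0 0 [281.5255 279.1061]
0 107.7 [280.9576 471.4027]
-4 107.7 [288.3255 470.564 ]
0 4 [281.5032 286.6362]
0 80 [281.0978 423.9391]
0 0 [280.5613 277.3773]
0 107.7 [280.0447 469.9118]
-4 107.7 [287.419  469.0739]
0 4 [280.541 284.917]
0 80 [280.1722 422.3909]
```

View pics/s6z.png

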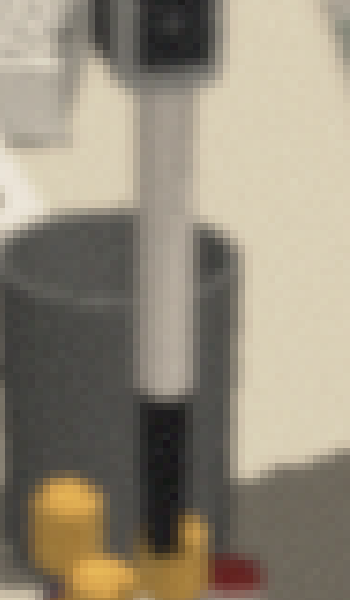

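The pen is held centred in the jaws, with its foot at about (313,192) in the wrist view. I'll carry it high over to the timer and tilt it.

Request:
apply_moves(
  deltas=[-13,45,1,0,0,0,-13,45,1,0,0,0,-13,45,1,0,0,0,-13,45,1,0,0,0,-13,45,1,0,0,0,-13,45,1,0,0,0,-13,45,1,0,0,0,-13,45,1,0,0,0,-13,45,1,0,0,0,0,0,0,0,8.4,-0.5,0,0,0,0,8.4,-0.5,0,0,0,0,7.5,-0.5],
)

```text
t: 7.45
eef_pos: [0.4433, -0.0838, 0.2282]
tool_rot: [0.973, 0.104, 0.204, -0.02]
ft_force: [1.1, 1.1, -0.5]
grip_width: 0.0102
```

```bash
cat > tgt.py <<'E'
from h import *
def frame(yaw,tilt):
    y=np.radians(yaw);t=np.radians(tilt)
    X=np.array([np.cos(t)*np.cos(y),np.cos(t)*np.sin(y),np.sin(t)])
    Z=np.array([np.sin(t)*np.cos(y),np.sin(t)*np.sin(y),-np.cos(t)])
    return np.stack([X,np.cross(Z,X),Z],1)
def delta(s,p,R):
    Rc=Ro.from_quat(s["tool_rot"]).as_matrix()
    return (Rc.T@(np.array(p)-s["eef_pos"]))*1000, Ro.from_matrix(Rc.T@R).as_rotvec(degrees=True)
R=frame(12,25)
E
python3 - <<'E'
from tgt import *
s=readout.get_state(); print(s["t"],s["eef_pos"],s["joint_velocities"],s["qpos"])
K=np.array([.5225,-.0652,.0538])
print(delta(s,K-R[:,2]*.165,R))
E
```

```text
7.45 [ 0.4433 -0.0838  0.2282] [-0.6335 -0.2169  0.774   1.5846 -1.0115 -1.9226] [-0.5234  0.1234  2.0442  0.4253  0.7029  0.545 ]
(array([ 0.6385, -1.7553, 27.447 ]), array([0.1445, 1.3267, 0.2398]))
```

Request:
apply_moves(
  deltas=[0,0,10,0,0,0,0,0,10,0,0,0,0,0,0,0,0,0],
)

```text
t: 7.82
eef_pos: [0.4497, -0.0819, 0.207]
tool_rot: [0.974, 0.102, 0.202, -0.021]
ft_force: [0.3, 0.4, -0.3]
grip_width: 0.0101
```

```bash
python3 - <<'E'
from tgt import *
s=readout.get_state(); print(s["t"],s["eef_pos"],s["joint_velocities"],s["qpos"])
K=np.array([.5225,-.0652,.0538])
print(delta(s,K-R[:,2]*.140,R))
im=vision.camera("wrist"); cv2.imwrite("pics/w7.png",im)
E
```

```text
7.825 [ 0.4497 -0.0819  0.207 ] [ 0.0083  0.0015 -0.0142 -0.0176  0.0128  0.0258] [-0.5072  0.1724  2.0627  0.4506  0.6404  0.5261]
(array([ 3.7882, -1.1974, 30.2991]), array([0.0368, 1.6129, 0.0168]))
```

View pics/w7.png

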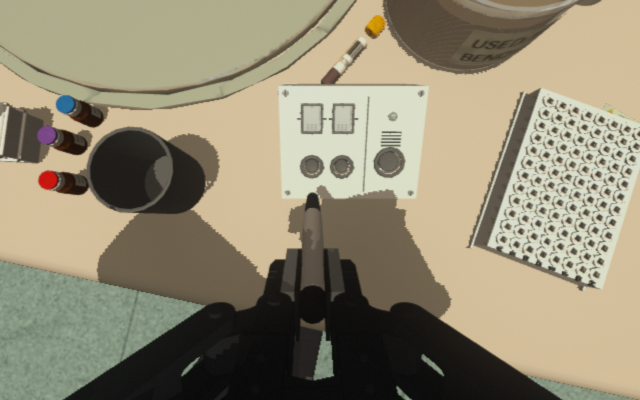

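```bash
python3 - <<'E'
from h import *
im=cv2.imread("pics/w7.png")
cv2.imwrite("pics/w7z.png",cv2.resize(im[75:225,270:430],None,fx=5,fy=4,interpolation=cv2.INTER_CUBIC))
E
```

```text
(no output)
```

View pics/w7z.png

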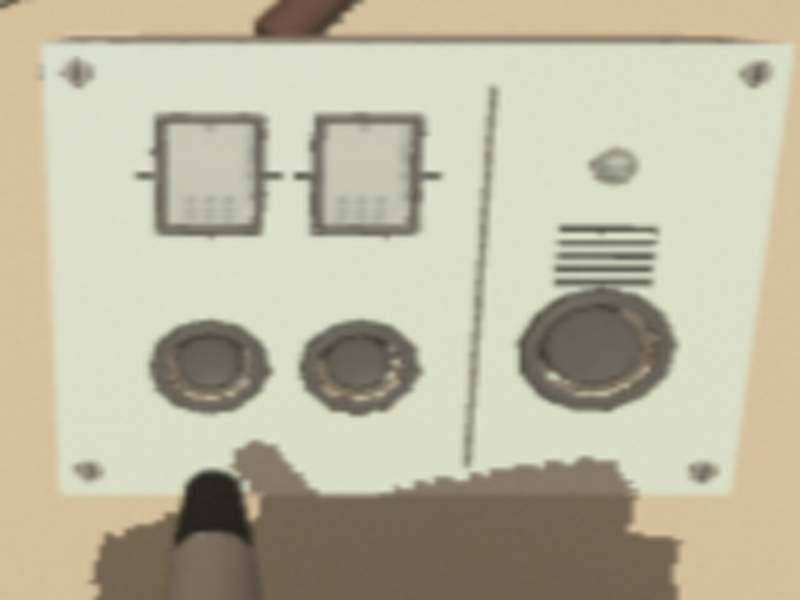

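```bash
python3 - <<'E'
from tgt import *
K=vision.camera_model("wrist")["intrinsics"];H=vision.camera_model("wrist")["hand_eye"]
px=lambda x,y:(270+x/5-.4,75+y/4-.375)
im=np.array([px(*p) for p in [(42,43),(795,43),(734,494),(60,494)]])
ob=np.array([[52,65,0],[52,-65,0],[-52,-65,0],[-52,65,0]],float)  # up,left,normal
ok,rv,tv=cv2.solvePnP(ob,im,K,None,flags=cv2.SOLVEPNP_IPPE)
Rm=cv2.Rodrigues(rv)[0]
print("reproj",cv2.projectPoints(ob,rv,tv,K,None)[0][:,0]-im)
n_t=H[:3,:3]@Rm[:,2]; u_t=H[:3,:3]@Rm[:,0]; c_t=H[:3,:3]@tv[:,0]+H[:3,3]*1000
print("normal in tool",n_t,"up in tool",u_t,"centre in tool",c_t)
# keys
Rc=np.eye(3)
o=H[:3,3]*1000
for n,p in [("tens",(211,366)),("units",(360,366)),("start",(597,349))]:
  d=H[:3,:3]@np.linalg.inv(K)@np.array([*px(*p),1])
  for h in (0,4):
    q=o+d*np.dot(c_t+h*n_t-o,n_t)/np.dot(d,n_t)
    l=np.array([(q-c_t)@u_t,(q-c_t)@(H[:3,:3]@Rm[:,1])])
    print(n,h,q,"local",l)
# known-yaw model point of view
s=readout.get_state(); Rt=Ro.from_quat(s["tool_rot"]).as_matrix()
print("normal world",Rt@n_t,"centre world",Rt@c_t/1000+s["eef_pos"])
E
```

```text
reproj [[-0.2628  0.1718]
 [ 0.2856 -0.1568]
 [-0.271   0.1239]
 [ 0.2509 -0.1374]]
normal in tool [-0.0345 -0.0124 -0.9993] up in tool [ 0.9994 -0.0009 -0.0345] centre in tool [ 26.1397  35.0992 167.5801]
tens 0 [  6.1791  -0.6759 168.7141] local [-19.9539  35.7967]
tens 4 [  7.1592  -0.6696 164.6775] local [-18.8351  35.7398]
units 0 [  6.216   27.2274 168.3662] local [-19.9315   7.8913]
units 4 [  7.1957  26.8723 164.3341] local [-18.8129   8.1957]
start 0 [ 10.3616  71.164  167.6771] local [-15.8063 -36.0527]
start 4 [ 11.2875  70.24   163.6539] local [-14.7412 -35.1792]
normal world [-0.4222 -0.0762  0.9033] centre world [ 0.5457 -0.0976  0.064 ]
```

Request:
apply_moves(
  deltas=[1,-2,0,-0.7,3.8,0,0,0,0,0,0,0,-0.5,0,15,0,0,0,-0.5,0,15,0,0,0,0,0,0,0,0,0],
)

```text
t: 8.5
eef_pos: [0.4666, -0.077, 0.1812]
tool_rot: [0.967, 0.103, 0.234, -0.019]
ft_force: [0.3, -0.6, -0.2]
grip_width: 0.0104
```

```bash
python3 - <<'E'
from tgt import *
s=readout.get_state(); print(s["t"],s["eef_pos"],s["joint_velocities"],s["tool_rot"])
im=vision.camera("wrist"); cv2.imwrite("pics/w8.png",im)
cv2.imwrite("pics/w8z.png",cv2.resize(im[75:225,260:460],None,fx=4,fy=4,interpolation=cv2.INTER_CUBIC))
E
```

```text
8.5 [ 0.4666 -0.077   0.1812] [ 0.0018 -0.0206 -0.0187 -0.0366  0.0253  0.0401] [ 0.9667  0.1026  0.2338 -0.0187]
```

View pics/w8z.png

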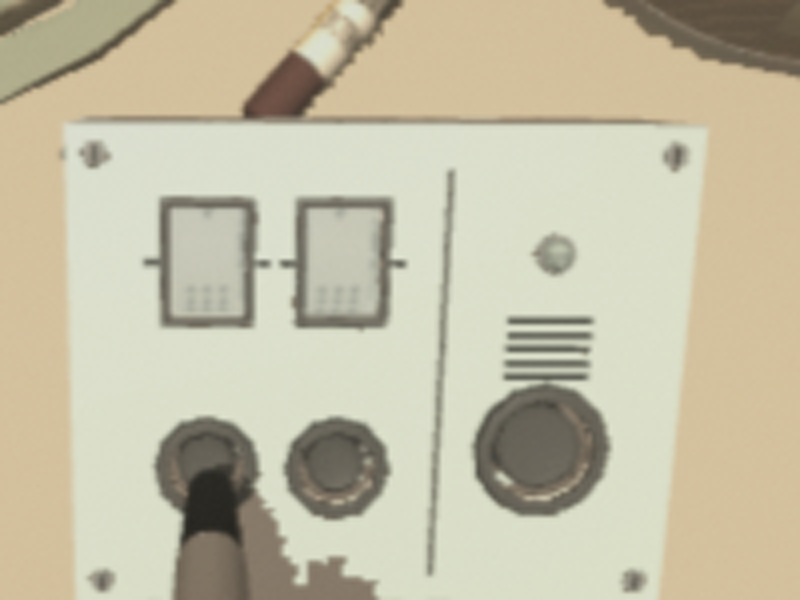

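```bash
cat > pnp.py <<'E'
from tgt import *
# local (up,left) of features from w7 face-corner homography
px7=lambda x,y:(270+x/5-.4,75+y/4-.375)
c=np.array([px7(*p) for p in [(42,43),(795,43),(734,494),(60,494)]],np.float32)
ob=np.array([[52,65],[52,-65],[-52,-65],[-52,65]],np.float32)
Hm=cv2.getPerspectiveTransform(c,ob)
names=["tens","units","start","sTL","sTR","sBL","sBR"]
f=np.array([[px7(*p) for p in [(211,366),(360,366),(597,349),(77,72),(756,72),(88,470),(703,470)]]],np.float32)
L=dict(zip(names,cv2.perspectiveTransform(f,Hm)[0])); L["cTL"]=ob[0];L["cTR"]=ob[1];L["cBR"]=ob[2];L["cBL"]=ob[3]
def pose(pix):
    K=vision.camera_model("wrist")["intrinsics"];H=vision.camera_model("wrist")["hand_eye"]
    o=np.array([[*L[k],0] for k in pix],float); i=np.array([pix[k] for k in pix],float)
    ok,rv,tv=cv2.solvePnP(o,i,K,None,flags=cv2.SOLVEPNP_IPPE)
    print("rms px",np.sqrt(np.mean((cv2.projectPoints(o,rv,tv,K,None)[0][:,0]-i)**2)))
    Rm=H[:3,:3]@cv2.Rodrigues(rv)[0]; ct=H[:3,:3]@tv[:,0]+H[:3,3]*1000
    return Rm,ct
def foot_x(v,zf=107.7):
    # tool x of the foot's far (+x) edge at depth zf, minus 4
    K=vision.camera_model("wrist")["intrinsics"];H=vision.camera_model("wrist")["hand_eye"]
    d=H[:3,:3]@np.linalg.inv(K)@np.array([K[0,2],v,1]); o=H[:3,3]*1000
    return (o+d*(zf-o[2])/d[2])[0]-4
E
python3 - <<'E'
from pnp import *
print(L)
z=lambda x,y:(260+x/4-.375,75+y/4-.375)
Rm,ct=pose(dict(tens=z(207,467),units=z(337,468),start=z(541,450),sTL=z(94,155),sTR=z(676,156),sBL=z(101,580),sBR=z(633,580),cTL=z(65,123),cTR=z(708,127)))
n=Rm[:,2];print("n tool",n,"up",Rm[:,0])
foot=np.array([foot_x(75+468/4-.375),0,107.7]);print("foot",foot)
for k in("tens","units","start"):
  q=ct+Rm@[*L[k],2]; e=q-foot; print(k,q,"foot->rim",e,"normal dist",-e@n,"lateral",e-(e@n)*n)
E
```

```text
{'tens': array([-20.0854,  35.8594], dtype=float32), 'units': array([-20.0854,   8.0458], dtype=float32), 'start': array([-16.0006, -35.8899], dtype=float32), 'sTL': array([45.9736, 59.1176], dtype=float32), 'sTR': array([ 45.9736, -58.903 ], dtype=float32), 'sBL': array([-45.8553,  59.4493], dtype=float32), 'sBR': array([-45.8553, -58.4356], dtype=float32), 'cTL': array([52., 65.], dtype=float32), 'cTR': array([ 52., -65.], dtype=float32), 'cBR': array([-52., -65.], dtype=float32), 'cBL': array([-52.,  65.], dtype=float32)}
rms px 0.25555369791064153
n tool [ 0.0247 -0.0049 -0.9997] up [0.9997 0.0033 0.0247]
foot [ -3.2104   0.     107.7   ]
tens [ -9.1298  -0.7961 136.6773] foot->rim [-5.9195 -0.7961 28.9773] normal dist 29.110529266117766 lateral [-5.1999 -0.9374 -0.124 ]
units [ -9.2175  27.0171 136.54  ] foot->rim [-6.0071 27.0171 28.84  ] normal dist 29.110529266117748 lateral [-5.2876 26.8758 -0.2613]
start [ -5.2725  70.9654 136.4241] foot->rim [-2.0622 70.9654 28.7241] normal dist 29.110529266117787 lateral [-1.3426 70.8241 -0.3772]
```

Request:
apply_moves(
  deltas=[-5,-1,0,0,0,0,0,0,0,0,0,0,-0.5,0,15,0,0,0,0,0,0,0,0,0],
)

```text
t: 9.05
eef_pos: [0.4684, -0.0761, 0.1672]
tool_rot: [0.966, 0.103, 0.235, -0.018]
ft_force: [0.1, 0.1, -0.5]
grip_width: 0.0103
```

```bash
python3 - <<'E'
from tgt import *
s=readout.get_state(); print(s["t"],s["eef_pos"],s["joint_velocities"],s["tool_rot"],s["ft_force"])
im=vision.camera("wrist"); cv2.imwrite("pics/w9.png",im)
cv2.imwrite("pics/w9z.png",cv2.resize(im[85:235,260:460],None,fx=4,fy=4,interpolation=cv2.INTER_CUBIC))
E
```

```text
9.05 [ 0.4684 -0.0761  0.1672] [-0.007  -0.0369 -0.0057 -0.0273  0.0185  0.0268] [ 0.9664  0.1028  0.2349 -0.0181] [ 0.0868  0.146  -0.4871]
```

View pics/w9z.png

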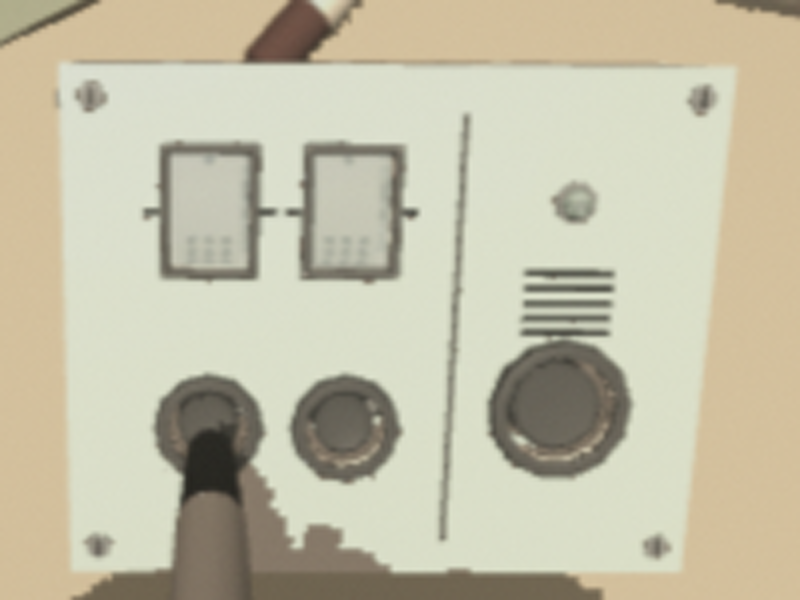

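```bash
cat >> pnp.py <<'E'
def report(pix,vf,uf=None):
    Rm,ct=pose(pix); n=Rm[:,2];print("n tool",n,"up",Rm[:,0])
    foot=np.array([foot_x(vf),0,107.7])
    if uf is not None: foot[1]=(uf-312.5)/1.28
    print("foot",foot)
    for k in("tens","units","start"):
        q=ct+Rm@[*L[k],2]; e=q-foot; print(k,"foot->rim",e,"normal dist",-e@n,"lateral",e-(e@n)*n)
E
python3 - <<'E'
from pnp import *
z=lambda x,y:(260+x/4-.375,85+y/4-.375)
report(dict(tens=z(209,428),units=z(345,428),start=z(560,408),sTL=z(91,96),sTR=z(702,98),sBL=z(98,546),sBR=z(656,547),cTL=z(60,63),cTR=z(736,68),cBL=z(71,571),cBR=z(683,571)),85+430/4-.375)
E
```

```text
rms px 0.2611901162375817
n tool [ 0.0409  0.0049 -0.9992] up [0.9991 0.0053 0.0409]
foot [ -3.6171   0.     107.7   ]
tens foot->rim [-0.8046 -0.3366 14.7086] normal dist 14.73064338022364 lateral [-0.2025 -0.2647 -0.0096]
units foot->rim [-0.9569 27.4764 14.8381] normal dist 14.73064338022364 lateral [-0.3548 27.5482  0.1199]
start foot->rim [ 2.8838 71.4325 15.2098] normal dist 14.730643380223652 lateral [ 3.4859 71.5044  0.4916]
```

Request:
apply_moves(
  deltas=[-0.2,0,6,0,0,0,-0.3,0,6,0,0,0,0,0,0,0,0,0],
)

```text
t: 9.48
eef_pos: [0.4737, -0.0755, 0.1569]
tool_rot: [0.966, 0.103, 0.236, -0.018]
ft_force: [0.0, -0.4, -0.1]
grip_width: 0.0103
```

```bash
python3 - <<'E'
from tgt import *
s=readout.get_state(); print(s["t"],s["eef_pos"],s["joint_velocities"],s["tool_rot"],s["ft_force"])
im=vision.camera("wrist"); cv2.imwrite("pics/w10.png",im)
cv2.imwrite("pics/w10z.png",cv2.resize(im[95:245,260:460],None,fx=4,fy=4,interpolation=cv2.INTER_CUBIC))
E
```

```text
9.475 [ 0.4737 -0.0755  0.1569] [-0.0013 -0.0096 -0.0023 -0.0029  0.0051  0.0075] [ 0.9662  0.1028  0.2356 -0.0177] [ 0.0407 -0.4133 -0.0825]
```

View pics/w10z.png

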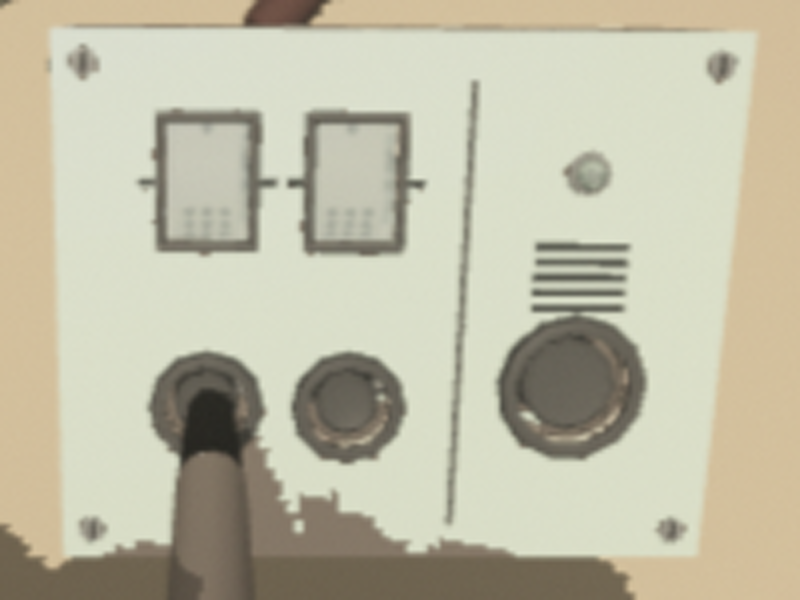

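```bash
python3 - <<'E'
from pnp import *
z=lambda x,y:(260+x/4-.375,95+y/4-.375)
report(dict(tens=z(207,407),units=z(349,407),start=z(573,387),sTL=z(83,62),sTR=z(722,66),sBL=z(92,528),sBR=z(671,529),cTL=z(50,28),cTR=z(757,33),cBL=z(63,555),cBR=z(698,555)),95+389/4-.375,260+212/4-.4)
E
```

```text
rms px 0.30498302369137154
n tool [ 0.0312 -0.0001 -0.9995] up [0.9995 0.0047 0.0312]
foot [ -3.4141   0.0781 107.7   ]
tens foot->rim [-1.3657 -0.8916  3.5047] normal dist 3.54552789587614 lateral [-1.2552 -0.8918 -0.0391]
units foot->rim [-1.4975 26.9217  3.4989] normal dist 3.5455278958761482 lateral [-1.387  26.9215 -0.0449]
start foot->rim [ 2.3771 70.8763  3.6169] normal dist 3.5455278958761567 lateral [ 2.4875 70.8761  0.0731]
```

Request:
apply_moves(
  deltas=[-1,-0.9,0,0,0,0,0,0,2,0,0,0,0,0,2,0,0,0,0,0,1,0,0,0,0,0,0,0,0,0],
)

```text
t: 10.15
eef_pos: [0.475, -0.0743, 0.152]
tool_rot: [0.966, 0.103, 0.236, -0.018]
ft_force: [0.0, -0.0, -0.5]
grip_width: 0.0103
```

```bash
cat > st.py <<'E'
from tgt import *
s=readout.get_state(); R0=Ro.from_quat(s["tool_rot"]).as_matrix()
print(s["t"],s["eef_pos"],"F tool",R0.T@s["ft_force"],"grip",s["grip_width"])
n=np.array([-.4222,-.0762,.9033]); n/=np.linalg.norm(n)
print("TCP height along n mm",np.dot(np.array(s["eef_pos"])-[.5457,-.0976,.064],n)*1000, "Fn",n@s["ft_force"], "vel",np.abs(s["joint_velocities"]).max())
E
python3 st.py
```

```text
10.15 [ 0.475  -0.0743  0.152 ] F tool [-0.2345 -0.0049  0.4756] grip 0.010267981501277473
TCP height along n mm 107.57891166546231 Fn -0.4832624817336214 vel 0.0009184592282688115
```

Request:
apply_moves(
  deltas=[0,0,1.5,0,0,0,0,0,1.5,0,0,0,0,0,1,0,0,0,0,0,0,0,0,0],
)

```text
t: 10.65
eef_pos: [0.4769, -0.074, 0.1483]
tool_rot: [0.966, 0.103, 0.236, -0.018]
ft_force: [-1.8, 0.2, 3.5]
grip_width: 0.0102
```

```bash
python3 st.py
```

```text
10.65 [ 0.4769 -0.074   0.1483] F tool [ 0.0481 -0.5551 -3.8978] grip 0.01023109543177683
TCP height along n mm 103.40660929170201 Fn 3.89703209831579 vel 0.0007087431178457073
```

Request:
apply_moves(
  deltas=[0,0,1,0,0,0,0,0,0,0,0,0],
)

```text
t: 10.9
eef_pos: [0.4774, -0.0738, 0.1474]
tool_rot: [0.966, 0.103, 0.236, -0.018]
ft_force: [-1.4, -1.0, 3.3]
grip_width: 0.0099
```

```bash
python3 st.py
```

```text
10.9 [ 0.4774 -0.0738  0.1474] F tool [ 0.0739  0.7474 -3.6821] grip 0.009884575644371675
TCP height along n mm 102.39867220201207 Fn 3.682682584274442 vel 0.0029428165130306987
```

Request:
apply_moves(
  deltas=[0,0,0.8,0,0,0,0,0,0.7,0,0,0,0,0,0,0,0,0],
)

```text
t: 11.28
eef_pos: [0.4781, -0.0737, 0.146]
tool_rot: [0.966, 0.103, 0.236, -0.018]
ft_force: [-2.4, 0.3, 2.8]
grip_width: 0.0099
```

```bash
python3 st.py; python3 st.py|tail -1
```

```text
11.275 [ 0.4781 -0.0737  0.146 ] F tool [-0.7849 -0.7136 -3.5376] grip 0.009929204870708539
TCP height along n mm 100.83610067931036 Fn 3.5085808418297684 vel 0.0021864059647145363
TCP height along n mm 100.83610067931036 Fn 3.5085808418297684 vel 0.0021864059647145363
```

```bash
python3 - <<'E'
from tgt import *
im=vision.camera("wrist"); cv2.imwrite("pics/w11.png",im)
cv2.imwrite("pics/w11z.png",cv2.resize(im[95:335,260:460],None,fx=2.5,fy=2.5,interpolation=cv2.INTER_CUBIC))
E
```

```text
(no output)
```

View pics/w11z.png

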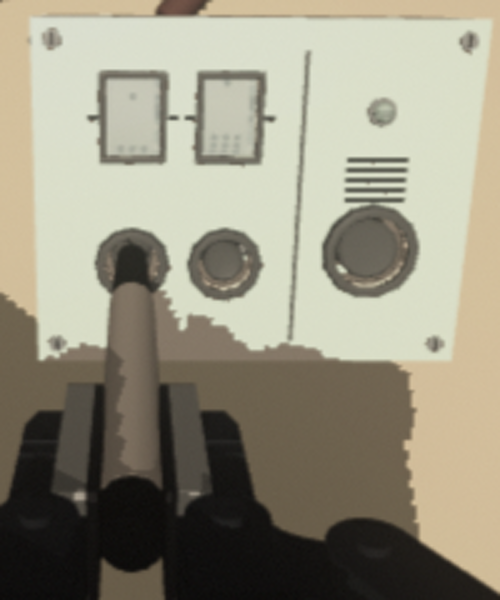

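The tens dial is turning: a dot is coming down at (132,97), not yet square in the window. I'll press on slowly.

Request:
apply_moves(
  deltas=[0,0,0.7,0,0,0,0,0,0.7,0,0,0,0,0,0,0,0,0],
)

```text
t: 11.7
eef_pos: [0.4787, -0.0736, 0.1447]
tool_rot: [0.966, 0.103, 0.236, -0.018]
ft_force: [-2.1, -0.1, 3.3]
grip_width: 0.0103
```

```bash
python3 st.py
```

```text
11.7 [ 0.4787 -0.0736  0.1447] F tool [-0.3571 -0.2934 -3.9277] grip 0.010256451375555302
TCP height along n mm 99.39402224840143 Fn 3.9132081804939394 vel 0.0014418524837018826
```

Request:
apply_moves(
  deltas=[0,0,0.7,0,0,0,0,0,0,0,0,0],
)

```text
t: 11.95
eef_pos: [0.479, -0.0735, 0.1441]
tool_rot: [0.966, 0.103, 0.236, -0.018]
ft_force: [-3.3, -0.9, 3.5]
grip_width: 0.0099
```

```bash
python3 st.py
```

```text
11.95 [ 0.479  -0.0735  0.1441] F tool [-1.4144  0.2361 -4.6838] grip 0.009937114941279336
TCP height along n mm 98.66424459521909 Fn 4.632983382787513 vel 0.0025302145715632328
```

Request:
apply_moves(
  deltas=[0,0,0.6,0,0,0,0,0,0,0,0,0],
)

```text
t: 12.2
eef_pos: [0.4793, -0.0735, 0.1435]
tool_rot: [0.966, 0.103, 0.236, -0.018]
ft_force: [-2.7, -0.8, 4.0]
grip_width: 0.0101
```

```bash
python3 st.py
```

```text
12.2 [ 0.4793 -0.0735  0.1435] F tool [-0.6466  0.311  -4.8528] grip 0.010117737114004606
TCP height along n mm 98.02873315310725 Fn 4.828067007558731 vel 0.0025612369908945064
```

Request:
apply_moves(
  deltas=[0,0,0.6,0,0,0,0,0,0,0,0,0],
)

```text
t: 12.45
eef_pos: [0.4796, -0.0734, 0.1431]
tool_rot: [0.966, 0.103, 0.236, -0.017]
ft_force: [-5.9, -0.9, 7.6]
grip_width: 0.0101
```

```bash
python3 st.py;python3 - <<'E'
from tgt import *
im=vision.camera("wrist"); cv2.imwrite("pics/w12.png",im)
cv2.imwrite("pics/w12z.png",cv2.resize(im[95:215,260:420],None,fx=5,fy=5,interpolation=cv2.INTER_CUBIC))
E
```

```text
12.45 [ 0.4796 -0.0734  0.1431] F tool [-1.7843 -0.1828 -9.4582] grip 0.0100532067769994
TCP height along n mm 97.50738926871249 Fn 9.391498494364736 vel 0.002088921129708973
```

View pics/w12z.png

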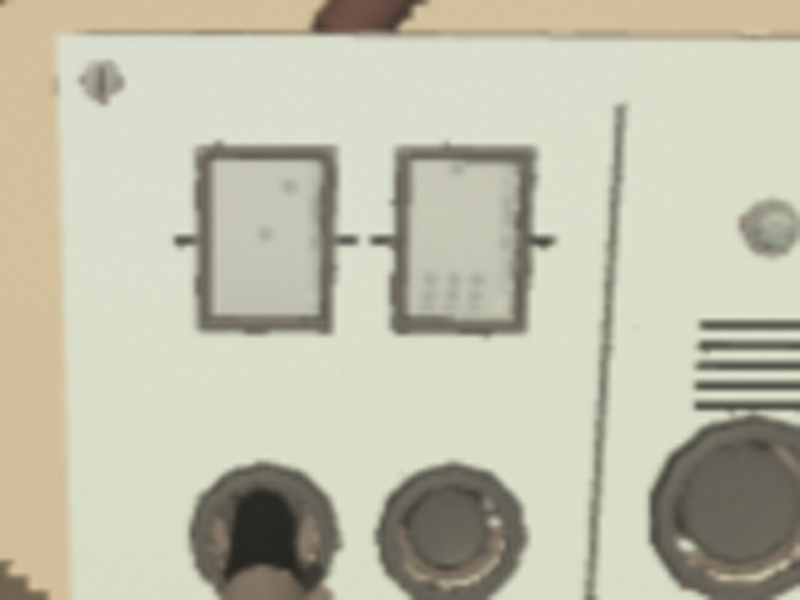

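The dot sits square at (265,233) against the ticks, and the force rose steeply to 9.4 N at the stop. That is home, with the TCP at a height of about 97.7. I'll back out and go across to the units key.

Request:
apply_moves(
  deltas=[0,0,-3,0,0,0,0,0,-5,0,0,0,0,0,-7,0,0,0,0,0,-4,0,0,0,0,0,0,0,0,0,0,10,0,0,0,0,0,10,0,0,0,0,0,6,0,0,0,0,0,0,0,0,0,0],
)

```text
t: 13.62
eef_pos: [0.4766, -0.1031, 0.1614]
tool_rot: [0.966, 0.103, 0.236, -0.017]
ft_force: [1.0, -0.0, -0.3]
grip_width: 0.0105
```

```bash
python3 st.py;python3 - <<'E'
from tgt import *
im=vision.camera("wrist"); cv2.imwrite("pics/w13.png",im)
cv2.imwrite("pics/w13z.png",cv2.resize(im[85:235,240:440],None,fx=4,fy=4,interpolation=cv2.INTER_CUBIC))
E
```

```text
13.625 [ 0.4766 -0.1031  0.1614] F tool [0.7094 0.2193 0.6732] grip 0.010498998791291325
TCP height along n mm 117.59301174628172 Fn -0.6480648409377381 vel 0.0038033304876756774
```

View pics/w13z.png

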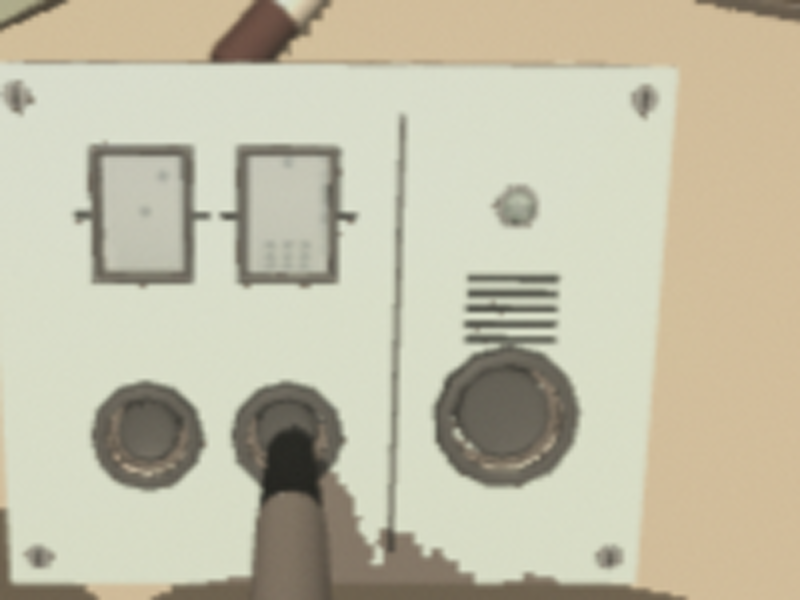

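```bash
python3 - <<'E'
from pnp import *
z=lambda x,y:(240+x/4-.375,85+y/4-.375)
report(dict(tens=z(148,436),units=z(288,436),start=z(507,416),sTL=z(18,97),sTR=z(644,101),sBL=z(40,557),sBR=z(609,556),cTR=z(678,69),cBL=z(10,583),cBR=z(637,583)),85+428/4-.375,240+290/4-.4)
E
```

```text
rms px 0.3239933462159995
n tool [ 0.0345  0.0109 -0.9993] up [0.9994 0.0064 0.0345]
foot [ -3.2113  -0.3125 107.7   ]
tens foot->rim [ -0.89   -28.3039   8.0592] normal dist 8.392840081333057 lateral [ -0.6008 -28.2125  -0.3281]
units foot->rim [-1.0797 -0.4925  8.3557] normal dist 8.392840081333063 lateral [-0.7906 -0.4011 -0.0316]
start foot->rim [ 2.7028 43.466   8.9651] normal dist 8.392840081333066 lateral [ 2.992  43.5574  0.5778]
```

Request:
apply_moves(
  deltas=[-0.8,-0.4,3,0,0,0,0,0,4,0,0,0,0,0,2,0,0,0,0,0,1,0,0,0,0,0,1,0,0,0,0,0,1,0,0,0,0,0,0,0,0,0],
)

```text
t: 14.55
eef_pos: [0.4811, -0.1007, 0.1494]
tool_rot: [0.966, 0.103, 0.236, -0.018]
ft_force: [-0.8, 1.0, 1.7]
grip_width: 0.0103
```

```bash
python3 st.py
```

```text
14.55 [ 0.4811 -0.1007  0.1494] F tool [ 0.2707 -1.1247 -1.7624] grip 0.01025815527844671
TCP height along n mm 104.61117110822109 Fn 1.7704358401464486 vel 0.0020199091934639934
```

Request:
apply_moves(
  deltas=[0,0,0.8,0,0,0,0,0,0.8,0,0,0,0,0,0.8,0,0,0,0,0,0.8,0,0,0,0,0,0.8,0,0,0,0,0,0.8,0,0,0,0,0,0,0,0,0],
)

```text
t: 15.42
eef_pos: [0.4833, -0.1003, 0.145]
tool_rot: [0.966, 0.103, 0.236, -0.018]
ft_force: [-2.0, -0.1, 3.7]
grip_width: 0.01
```

```bash
python3 st.py
```

```text
15.425 [ 0.4833 -0.1003  0.145 ] F tool [-0.07   -0.2896 -4.1994] grip 0.00996726445552454
TCP height along n mm 99.68634227644004 Fn 4.194533173509712 vel 0.0014035691586590606
```

Request:
apply_moves(
  deltas=[0,0,0.6,0,0,0,0,0,0.6,0,0,0,0,0,0,0,0,0],
)

```text
t: 15.8
eef_pos: [0.4839, -0.1002, 0.1439]
tool_rot: [0.966, 0.103, 0.236, -0.018]
ft_force: [-2.6, 0.3, 3.3]
grip_width: 0.0102
```

```bash
python3 st.py
```

```text
15.8 [ 0.4839 -0.1002  0.1439] F tool [-0.6796 -0.7883 -4.106 ] grip 0.010175313286871013
TCP height along n mm 98.43833951702639 Fn 4.080225609749062 vel 0.0008625782807506732
```

Request:
apply_moves(
  deltas=[0,0,0.5,0,0,0,0,0,0,0,0,0],
)

```text
t: 16.05
eef_pos: [0.4841, -0.1001, 0.1434]
tool_rot: [0.966, 0.103, 0.236, -0.018]
ft_force: [-3.6, -0.9, 3.7]
grip_width: 0.0102
```

```bash
python3 st.py
```

```text
16.05 [ 0.4841 -0.1001  0.1434] F tool [-1.5966  0.1533 -5.0313] grip 0.010153569942870965
TCP height along n mm 97.92025594041509 Fn 4.974049971735771 vel 0.0020968474921404653
```

Request:
apply_moves(
  deltas=[0,0,0.4,0,0,0,0,0,0,0,0,0],
)

```text
t: 16.3
eef_pos: [0.4843, -0.1001, 0.143]
tool_rot: [0.966, 0.103, 0.236, -0.018]
ft_force: [-3.0, -0.5, 3.5]
grip_width: 0.0105
```

```bash
python3 st.py
```

```text
16.3 [ 0.4843 -0.1001  0.143 ] F tool [-1.12   -0.1396 -4.5216] grip 0.010462555654136
TCP height along n mm 97.50790242778176 Fn 4.480811370810904 vel 0.0007115729284623374
```

Request:
apply_moves(
  deltas=[0,0,0.4,0,0,0,0,0,0,0,0,0],
)

```text
t: 16.55
eef_pos: [0.4845, -0.1, 0.1428]
tool_rot: [0.966, 0.103, 0.236, -0.017]
ft_force: [-3.9, -0.2, 6.8]
grip_width: 0.0102
```

```bash
python3 st.py
```

```text
16.55 [ 0.4845 -0.1     0.1428] F tool [-0.2956 -0.5443 -7.7642] grip 0.010240994584485137
TCP height along n mm 97.21049025250323 Fn 7.749329126798239 vel 0.0016404205420400583
```

At 7.7 N the stop is reached. I'll let the key up while keeping the foot inside the collar mouth, then look.

Request:
apply_moves(
  deltas=[0,0,-3,0,0,0,0,0,-4,0,0,0,0,0,-4,0,0,0,0,0,-1,0,0,0,0,0,0,0,0,0],
)

```text
t: 17.18
eef_pos: [0.4789, -0.1013, 0.1542]
tool_rot: [0.966, 0.103, 0.236, -0.017]
ft_force: [-0.6, -0.2, -1.1]
grip_width: 0.0103
```

```bash
python3 st.py;python3 - <<'E'
from tgt import *
im=vision.camera("wrist"); cv2.imwrite("pics/w14.png",im)
cv2.imwrite("pics/w14z.png",cv2.resize(im[95:245,240:440],None,fx=4,fy=4,interpolation=cv2.INTER_CUBIC))
E
```

```text
17.175 [ 0.4789 -0.1013  0.1542] F tool [-1.1023  0.0459  0.666 ] grip 0.010323835680628602
TCP height along n mm 109.97580006331555 Fn -0.70357990148785 vel 0.0024536067584187216
```

View pics/w14z.png

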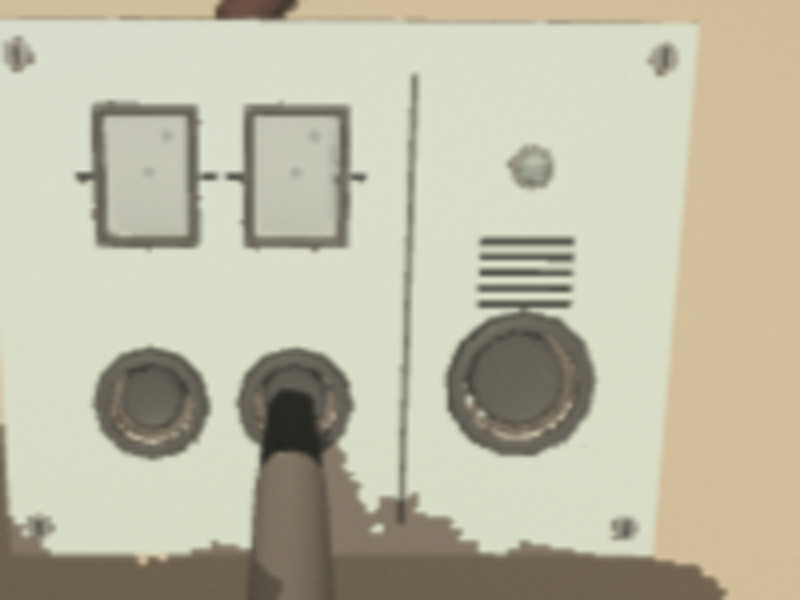

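Both dials now show one dot square in the window, at (149,172) and (296,172). Second units press.

Request:
apply_moves(
  deltas=[0,0.5,3,0,0,0,0,0,1.5,0,0,0,0,0,0.8,0,0,0,0,0,0.8,0,0,0,0,0,0.8,0,0,0,0,0,0.8,0,0,0,0,0,0.8,0,0,0,0,0,0.8,0,0,0,0,0,0.8,0,0,0,0,0,0.8,0,0,0,0,0,0,0,0,0],
)

```text
t: 18.6
eef_pos: [0.4843, -0.1007, 0.1437]
tool_rot: [0.966, 0.103, 0.236, -0.017]
ft_force: [-2.2, -1.3, 3.3]
grip_width: 0.0105
```

```bash
python3 st.py
```

```text
18.6 [ 0.4843 -0.1007  0.1437] F tool [-0.6946  0.8785 -4.0133] grip 0.010499585682869959
TCP height along n mm 98.13204489358161 Fn 3.9876749992480756 vel 0.0012445114484530826
```

Request:
apply_moves(
  deltas=[0,0,0.5,0,0,0,0,0,0,0,0,0],
)

```text
t: 18.85
eef_pos: [0.4845, -0.1008, 0.1432]
tool_rot: [0.966, 0.103, 0.236, -0.017]
ft_force: [-2.6, -1.2, 4.4]
grip_width: 0.0103
```

```bash
python3 st.py
```

```text
18.85 [ 0.4845 -0.1008  0.1432] F tool [-0.4592  0.7147 -5.1286] grip 0.010258154789277467
TCP height along n mm 97.64602476465036 Fn 5.110369612014952 vel 0.0017587906955488757
```

Request:
apply_moves(
  deltas=[0,0,0.4,0,0,0,0,0,0,0,0,0],
)

```text
t: 19.1
eef_pos: [0.4847, -0.1007, 0.1429]
tool_rot: [0.966, 0.103, 0.236, -0.017]
ft_force: [-3.1, -0.3, 4.8]
grip_width: 0.0102
```

```bash
python3 st.py
```

```text
19.1 [ 0.4847 -0.1007  0.1429] F tool [-0.5536 -0.2437 -5.72  ] grip 0.01021261666521047
TCP height along n mm 97.26483102862203 Fn 5.6974526211719745 vel 0.001194172864812511
```

Request:
apply_moves(
  deltas=[0,0,0.2,0,0,0,0,0,0,0,0,0],
)

```text
t: 19.35
eef_pos: [0.4847, -0.1007, 0.1429]
tool_rot: [0.966, 0.103, 0.236, -0.017]
ft_force: [-3.7, -1.1, 7.2]
grip_width: 0.0105
```

```bash
python3 st.py
```

```text
19.35 [ 0.4847 -0.1007  0.1429] F tool [-0.099   0.408  -8.1686] grip 0.010480922598623526
TCP height along n mm 97.21148789823772 Fn 8.16060266422782 vel 0.0019474901848123413
```

Request:
apply_moves(
  deltas=[0,0,-3,0,0,0,0,0,-5,0,0,0,0,0,-7,0,0,0,0,0,-4,0,0,0,0,0,0,0,0,0,1,14,0,0,0,0,1,14,0,0,0,0,1,13,0,0,0,0,0,0,0,0,0,0],
)

```text
t: 20.48
eef_pos: [0.488, -0.1458, 0.163]
tool_rot: [0.966, 0.103, 0.236, -0.017]
ft_force: [-0.0, -0.2, 0.3]
grip_width: 0.0103
```

```bash
python3 st.py;python3 - <<'E'
from tgt import *
im=vision.camera("wrist"); cv2.imwrite("pics/w15.png",im)
cv2.imwrite("pics/w15z.png",cv2.resize(im[85:235,190:390],None,fx=4,fy=4,interpolation=cv2.INTER_CUBIC))
E
```

```text
20.475 [ 0.488  -0.1458  0.163 ] F tool [ 0.0556  0.195  -0.3053] grip 0.010300861924482303
TCP height along n mm 117.48276674723785 Fn 0.30739689134565307 vel 0.011911969713737081
```

View pics/w15z.png

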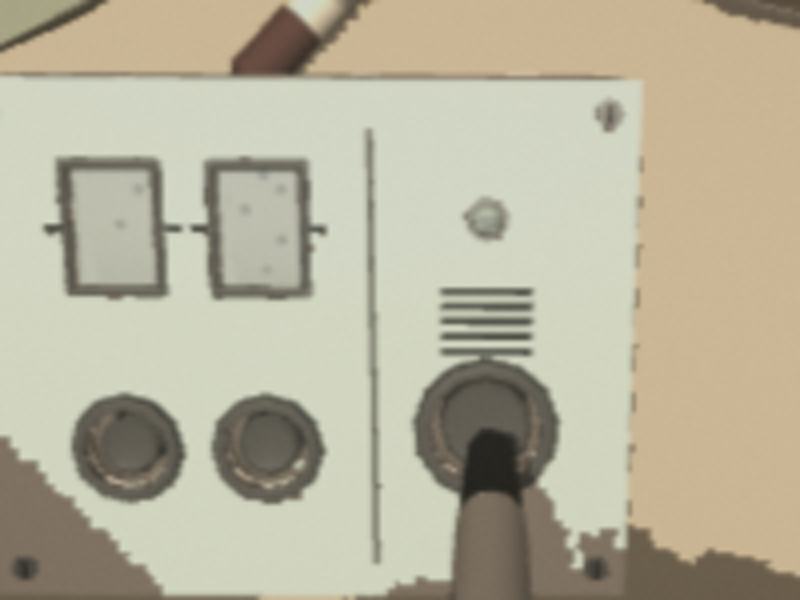

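The dials read one dot, then two dots at (245,210) and (283,240), centred on the ticks. So it shows 1-2. I'll check the foot against the start key.

```bash
python3 - <<'E'
from pnp import *
z=lambda x,y:(190+x/4-.375,85+y/4-.375)
report(dict(tens=z(128,448),units=z(268,448),start=z(487,428),sTR=z(610,115),sBL=z(25,568),sBR=z(597,568),cTR=z(642,82)),85+429/4-.375,190+493/4-.4)
E
```

```text
rms px 0.3794136020185134
n tool [-0.0001  0.0154 -0.9999] up [1.     0.0055 0.    ]
foot [ -3.4145   0.2734 107.7   ]
tens foot->rim [ -3.0604 -73.1236   6.7502] normal dist 7.876058225370825 lateral [ -3.0608 -73.0023  -1.125 ]
units foot->rim [ -3.2135 -45.3137   7.1788] normal dist 7.876058225370814 lateral [ -3.2139 -45.1923  -0.6963]
start foot->rim [ 0.6294 -1.3614  7.856 ] normal dist 7.8760582253708264 lateral [ 0.629  -1.24   -0.0191]
```

Request:
apply_moves(
  deltas=[0,-1,3,0,0,0,0,0,3,0,0,0,0,0,2,0,0,0,0,0,1,0,0,0,0,0,0.8,0,0,0,0,0,0.8,0,0,0,0,0,0.8,0,0,0,0,0,0,0,0,0],
)

```text
t: 21.52
eef_pos: [0.4923, -0.1418, 0.1517]
tool_rot: [0.966, 0.103, 0.236, -0.018]
ft_force: [0.2, 0.8, 1.0]
grip_width: 0.01
```

```bash
python3 st.py
```

```text
21.525 [ 0.4923 -0.1418  0.1517] F tool [ 0.7758 -0.7162 -0.7062] grip 0.010027860394242027
TCP height along n mm 105.10535641728575 Fn 0.7320882385930546 vel 0.002184697387855791
```

Request:
apply_moves(
  deltas=[0,0,0.6,0,0,0,0,0,0.6,0,0,0,0,0,0.6,0,0,0,0,0,0,0,0,0],
)

```text
t: 22.02
eef_pos: [0.4932, -0.1416, 0.1502]
tool_rot: [0.966, 0.103, 0.236, -0.018]
ft_force: [-1.2, -0.6, 1.5]
grip_width: 0.0099
```

```bash
python3 st.py
```

```text
22.025 [ 0.4932 -0.1416  0.1502] F tool [-0.4259  0.3792 -1.9571] grip 0.009890800228373606
TCP height along n mm 103.3737034472659 Fn 1.9415040656287168 vel 0.0008263948059873812
```

Request:
apply_moves(
  deltas=[0,0,0.6,0,0,0,0,0,0.6,0,0,0,0,0,0,0,0,0],
)

```text
t: 22.4
eef_pos: [0.4937, -0.1416, 0.1491]
tool_rot: [0.966, 0.103, 0.236, -0.018]
ft_force: [-2.1, -0.4, 3.2]
grip_width: 0.01
```

```bash
python3 st.py
```

```text
22.4 [ 0.4937 -0.1416  0.1491] F tool [-0.3697 -0.029  -3.8141] grip 0.010022404839047105
TCP height along n mm 102.14496210651997 Fn 3.7993656172971777 vel 0.001200411752277748
```

Request:
apply_moves(
  deltas=[0,0,0.5,0,0,0,0,0,0,0,0,0],
)

```text
t: 22.65
eef_pos: [0.494, -0.1415, 0.1487]
tool_rot: [0.966, 0.103, 0.236, -0.018]
ft_force: [-2.4, -0.1, 3.1]
grip_width: 0.0102
```

```bash
python3 st.py
```

```text
22.65 [ 0.494  -0.1415  0.1487] F tool [-0.6608 -0.3688 -3.8006] grip 0.010224603707127073
TCP height along n mm 101.64396828383917 Fn 3.775818479488201 vel 0.001395760325943699
```

Request:
apply_moves(
  deltas=[0,0,0.5,0,0,0,0,0,0,0,0,0],
)

```text
t: 22.9
eef_pos: [0.4942, -0.1415, 0.1482]
tool_rot: [0.966, 0.103, 0.236, -0.018]
ft_force: [-2.9, -0.0, 3.4]
grip_width: 0.0103
```

```bash
python3 st.py
```

```text
22.9 [ 0.4942 -0.1415  0.1482] F tool [-0.9686 -0.5375 -4.3479] grip 0.010326323326834612
TCP height along n mm 101.13657946756547 Fn 4.312298216160396 vel 0.0023530593260679706
```

Request:
apply_moves(
  deltas=[0,0,0.4,0,0,0,0,0,0,0,0,0],
)

```text
t: 23.15
eef_pos: [0.4944, -0.1414, 0.1478]
tool_rot: [0.966, 0.103, 0.236, -0.018]
ft_force: [-4.1, -1.2, 4.9]
grip_width: 0.0105
```

```bash
python3 st.py
```

```text
23.15 [ 0.4944 -0.1414  0.1478] F tool [-1.5207  0.3479 -6.3067] grip 0.010465763085809217
TCP height along n mm 100.73984948738621 Fn 6.2512033737732065 vel 0.0014519462595003541
```

Request:
apply_moves(
  deltas=[0,0,0.2,0,0,0,0,0,0,0,0,0],
)

```text
t: 23.4
eef_pos: [0.4945, -0.1414, 0.1478]
tool_rot: [0.966, 0.103, 0.236, -0.017]
ft_force: [-3.2, 0.0, 6.8]
grip_width: 0.0104
```

```bash
python3 st.py; python3 - <<'E'
from tgt import *
im=vision.camera("wrist"); cv2.imwrite("pics/w16.png",im)
cv2.imwrite("pics/w16z.png",cv2.resize(im[95:245,190:390],None,fx=4,fy=4,interpolation=cv2.INTER_CUBIC))
E
```

```text
23.4 [ 0.4945 -0.1414  0.1478] F tool [ 0.3279 -0.6046 -7.4904] grip 0.01039385929770383
TCP height along n mm 100.69915373650502 Fn 7.497075830969124 vel 0.0018072598589136731
```

View pics/w16z.png

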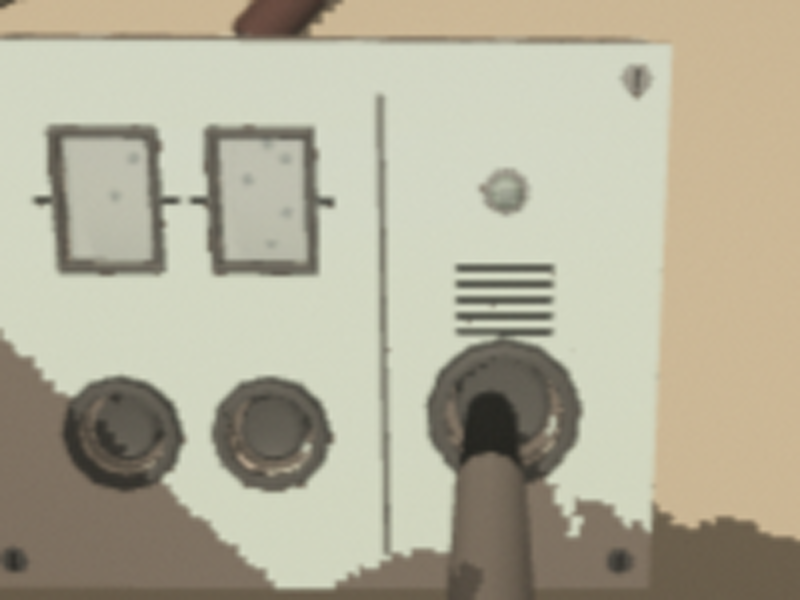

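The start key is home: the force rose from 6.3 to 7.5 N with no further travel, and the dials still read 1-2. Next I'll work out the route to the pot.

```bash
python3 - <<'E'
from tgt import *
s=readout.get_state(); Rc=Ro.from_quat(s["tool_rot"]).as_matrix(); p=np.array(s["eef_pos"])
print(Rc)
ft=np.array([-3.4,0,107.7])/1000
print("foot now",p+Rc@ft)
# pot centre from w7 & w2
im=cv2.imread("pics/w7.png")
s7=dict(eef_pos=[.4497,-.0819,.207],tool_rot=[.974,.102,.202,-.021])
print("pot w7",onz(cam("wrist",s7),(131,170),.094), [onz(cam("wrist",s7),q,.094) for q in ((89,170),(173,170),(131,129),(131,212))])
pot=np.array([.487,.0785,0])
F=pot+.018*np.array([np.cos(.17),np.sin(.17),0])
p1=p-Rc[:,2]*.045
for z in (.125,):
  W=F+[0,0,z]-Rc@ft; W2=np.array([p1[0],p1[1],W[2]])
  print("W2",W2,Rc.T@(W2-p1)*1000); print("W3",W,Rc.T@(W-W2)*1000)
E
```

```text
[[ 0.8673  0.2078  0.4524]
 [ 0.1913 -0.9781  0.0825]
 [ 0.4596  0.015  -0.888 ]]
foot now [ 0.5403 -0.1332  0.0506]
pot w7 [0.4805 0.0768 0.094 ] [array([0.4734, 0.1105, 0.094 ]), array([0.4876, 0.0431, 0.094 ]), array([0.5138, 0.0853, 0.094 ]), array([0.4471, 0.0683, 0.094 ])]
W2 [ 0.4741 -0.1452  0.2222] [ 15.8064   0.5167 -30.5428]
W3 [0.459  0.0733 0.2222] [  28.6528 -216.8405   11.1599]
```

Request:
apply_moves(
  deltas=[0,0,-3,0,0,0,0,0,-6,0,0,0,0,0,-14,0,0,0,0,0,-22,0,0,0,8,0,-15,0,0,0,8,0,-15,0,0,0,5.5,-43,2,0,0,0,5.5,-43,2,0,0,0,5.5,-43,2,0,0,0,5.5,-43,2,0,0,0,5.5,-38,2,0,0,0,0,0,0,0,0,0],
)

```text
t: 24.95
eef_pos: [0.4575, 0.0709, 0.2279]
tool_rot: [0.966, 0.101, 0.237, -0.016]
ft_force: [-0.2, -0.3, -0.3]
grip_width: 0.0101
```

```bash
python3 st.py; python3 - <<'E'
from tgt import *
s=readout.get_state(); print(s["joint_velocities"]); import pickle; pickle.dump(s,open("w17.pkl","wb"))
im=vision.camera("wrist"); cv2.imwrite("pics/w17.png",im)
Rc=Ro.from_quat(s["tool_rot"]).as_matrix(); p=np.array(s["eef_pos"])
print("foot",p+Rc@np.array([-3.4,0,107.7])/1000)
E
```

```text
24.95 [0.4575 0.0709 0.2279] F tool [-0.3081  0.2527  0.1284] grip 0.010060727681496665
TCP height along n mm 172.4433363825113 Fn -0.13854554041335795 vel 0.06198954479412348
[-0.0396 -0.0048 -0.0029  0.0211  0.0037 -0.062 ]
foot [0.5035 0.0788 0.1308]
```

View pics/w17.png

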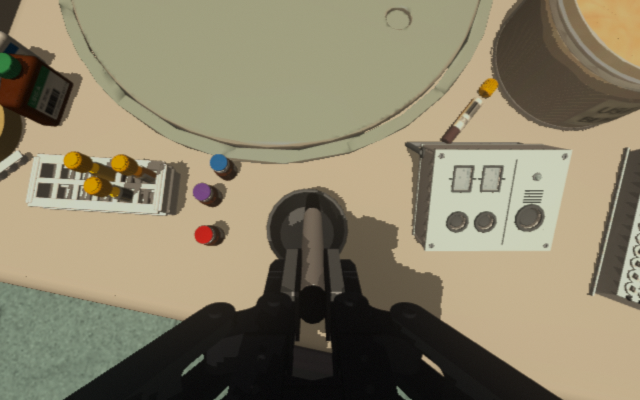

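```bash
python3 - <<'E'
from tgt import *
import pickle
im=cv2.imread("pics/w17.png"); s=pickle.load(open("w17.pkl","rb"));C=cam("wrist",s)
cv2.imwrite("pics/w17z.png",cv2.resize(im[175:295,247:367],None,fx=5,fy=5,interpolation=cv2.INTER_CUBIC))
for c in ((.487,.0785),(.484,.0775)):
  print(proj(C,[*c,.094]),[proj(C,[c[0]+.036*np.cos(a),c[1]+.036*np.sin(a),.094]).round(1) for a in (0,np.pi/2,np.pi,-np.pi/2)])
E
```

```text
[308.3445 221.4248] [array([316.6, 182. ]), array([268.2, 213.1]), array([299.8, 262.4]), array([348.6, 229.8])]
[308.765  225.0118] [array([317. , 185.4]), array([268.6, 216.7]), array([300.2, 266.1]), array([349.1, 233.4])]
```

View pics/w17z.png

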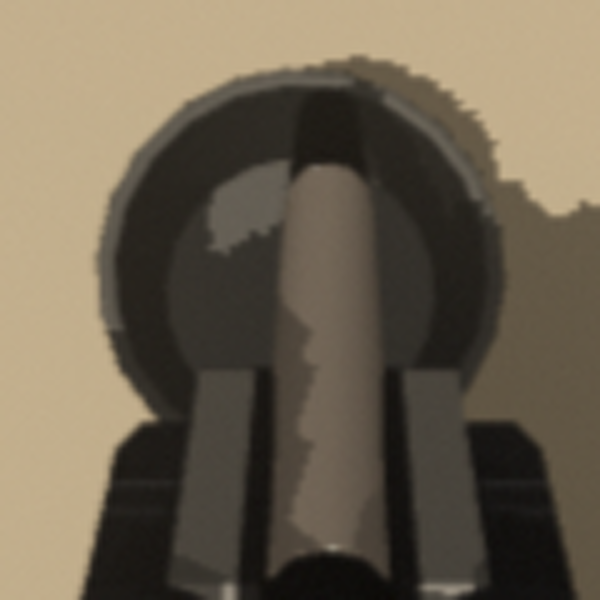

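Request:
apply_moves(
  deltas=[-3.5,-2.5,-2,0,0,0,0,0,0,0,0,0,-5.5,0,10.7,0,0,0,-5.5,0,10.7,0,0,0,0,0,0,0,0,0],
)

```text
t: 25.62
eef_pos: [0.4539, 0.0668, 0.2039]
tool_rot: [0.966, 0.098, 0.238, -0.015]
ft_force: [-0.8, 0.6, -0.4]
grip_width: 0.01
```

```bash
cat > look.py <<'E'
import sys
from tgt import *
import pickle
n=sys.argv[1]
s=readout.get_state(); pickle.dump(s,open(n+".pkl","wb"))
im=vision.camera("wrist"); cv2.imwrite(f"pics/{n}.png",im)
Rc=Ro.from_quat(s["tool_rot"]).as_matrix(); p=np.array(s["eef_pos"])
print(s["t"],p,"vel",np.abs(s["joint_velocities"]).max(),"F",s["ft_force"],"foot",p+Rc@np.array([-3.4,0,107.7])/1000)
C=cam("wrist",s); c=(.481,.078)
print(proj(C,[*c,.094]),[proj(C,[c[0]+.036*np.cos(a),c[1]+.036*np.sin(a),.094]).round(1) for a in (.17,np.pi/2,-np.pi/2)])
cv2.imwrite(f"pics/{n}z.png",cv2.resize(im[175:325,237:387],None,fx=4,fy=4,interpolation=cv2.INTER_CUBIC))
E
python3 look.py w18
```

```text
25.625 [0.4539 0.0668 0.2039] vel 0.015484900659322905 F [-0.7623  0.6248 -0.3664] foot [0.5001 0.0743 0.1068]
[303.0879 221.2757] [array([304.4, 177.5]), array([259.4, 212.5]), array([347., 230.])]
```

View pics/w18z.png

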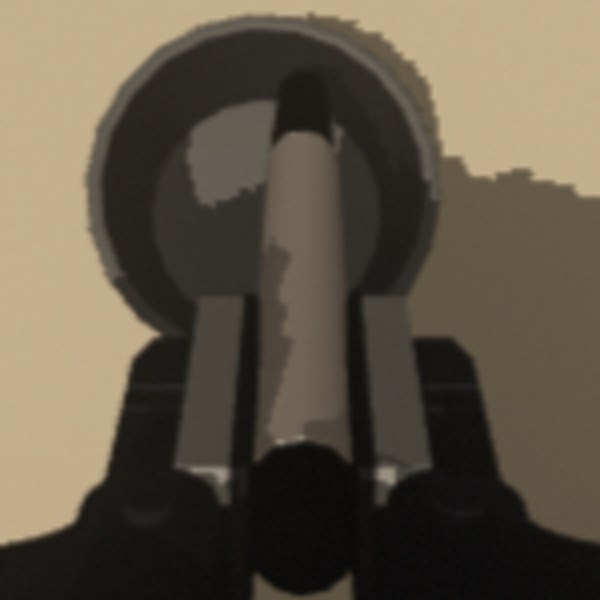

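Request:
apply_moves(
  deltas=[0,-6.5,0,0,0,0,0,0,0,0,0,0,-4.6,0,8.9,0,0,0,-5.5,0,10.7,0,0,0,0,0,0,0,0,0],
)

```text
t: 26.3
eef_pos: [0.4542, 0.0713, 0.1824]
tool_rot: [0.966, 0.097, 0.239, -0.014]
ft_force: [0.7, -0.3, 0.0]
grip_width: 0.0105
```

```bash
python3 look.py w19
```

```text
26.3 [0.4542 0.0713 0.1824] vel 0.01448480573108994 F [ 0.7114 -0.2559  0.0109] foot [0.5008 0.0786 0.0855]
[308.4375 220.9007] [array([309.6, 173.6]), array([261. , 211.5]), array([356. , 230.3])]
```

View pics/w19z.png

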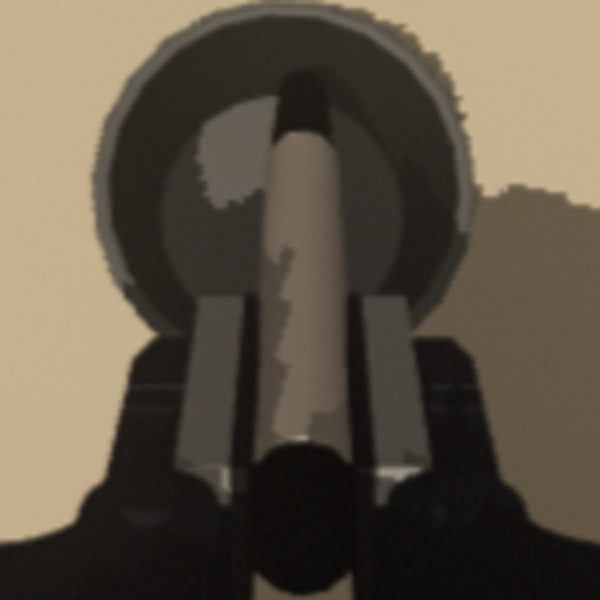

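Request:
apply_moves(
  deltas=[-6.9,-0.5,13.3,0,0,0,-6.9,-0.5,13.3,0,0,0,-6.9,0,13.3,0,0,0,-6.0,0,10.0,0,0,0,0,0,0,0,0,0],
)

```text
t: 26.98
eef_pos: [0.4569, 0.0687, 0.1295]
tool_rot: [0.966, 0.098, 0.24, -0.016]
ft_force: [0.3, 0.1, -1.2]
grip_width: 0.01
```

```bash
python3 look.py w20
```

```text
26.975 [0.4569 0.0687 0.1295] vel 0.11759872611734164 F [ 0.3064  0.1297 -1.1944] foot [0.5035 0.0765 0.0327]
[304.2953 216.9355] [array([306. , 157.7]), array([244.6, 205. ]), array([364.4, 228.9])]
```

View pics/w20.png

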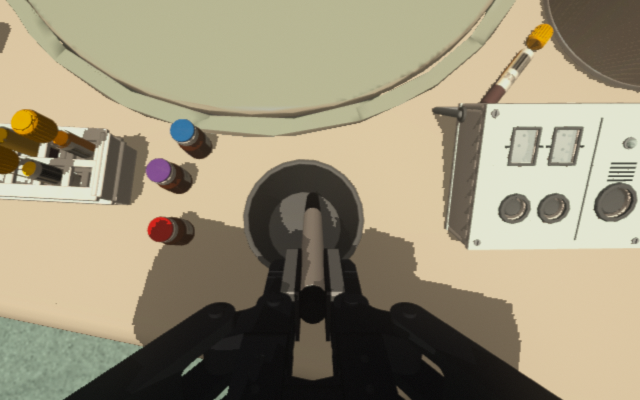

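Request:
apply_moves(
  deltas=[0,0,0,0,0,0,-3,-3,-1.5,0,0,0,0,0,0,0,0,0,0,0,0,0,0,0],
)

```text
t: 27.52
eef_pos: [0.4535, 0.071, 0.1321]
tool_rot: [0.966, 0.098, 0.241, -0.016]
ft_force: [0.3, -0.3, 0.5]
grip_width: 0.0099
```

```bash
python3 look.py w21
```

```text
27.525 [0.4535 0.071  0.1321] vel 0.010647202216964712 F [ 0.3314 -0.2638  0.4906] foot [0.5003 0.0789 0.0353]
[309.2257 212.7091] [array([310.9, 154.5]), array([250.4, 200.9]), array([368.4, 224.6])]
```

Request:
apply_moves(
  deltas=[-3.9,0,7.0,0,0,0,-3.9,0,7.0,0,0,0,-3.3,0,6,0,0,0,0,0,0,0,0,0,0,0,0,0,0,0],
)

```text
t: 28.2
eef_pos: [0.4541, 0.0678, 0.1117]
tool_rot: [0.966, 0.099, 0.24, -0.02]
ft_force: [-0.5, 0.3, 1.1]
grip_width: 0.0098
```

```bash
python3 look.py w22; python3 - <<'E'
from tgt import *
im=vision.camera("side"); cv2.imwrite("pics/s22.png",cv2.resize(im[130:290,270:430],None,fx=3.7,fy=3.7,interpolation=cv2.INTER_CUBIC))
E
```

```text
28.2 [0.4541 0.0678 0.1117] vel 0.006404776694227709 F [-0.5042  0.2825  1.0792] foot [0.5006 0.0765 0.0149]
[303.9417 208.1975] [array([306.2, 143.9]), array([238.9, 195. ]), array([369.6, 221.5])]
```

View pics/w22z.png

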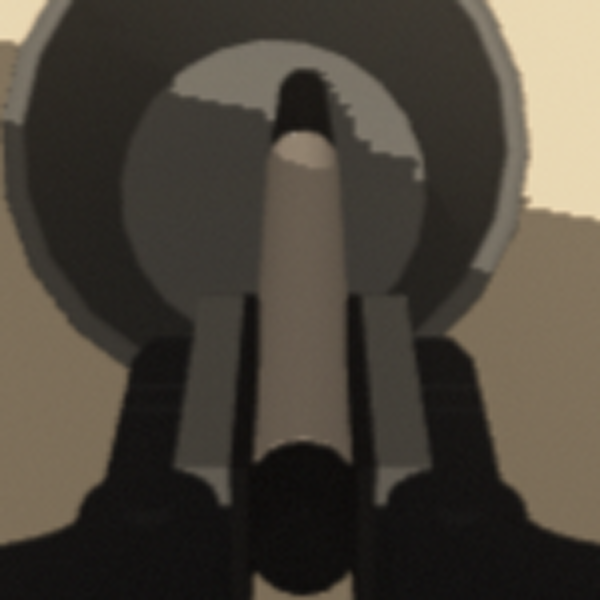

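View pics/s22.png

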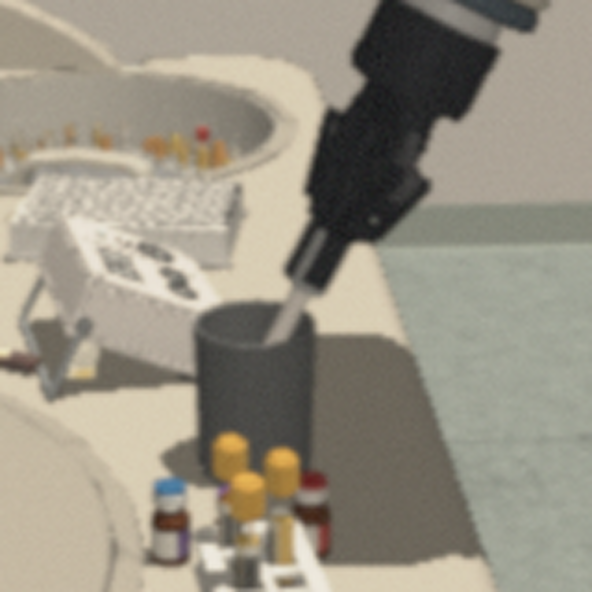

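Request:
apply_moves(
  deltas=[-1.8,-0.6,3.3,0,0,0,-2.0,-0.6,3,0,0,0,0,0,0,0,0,0,0,0,0,0,0,0],
)

```text
t: 28.8
eef_pos: [0.4541, 0.0691, 0.1055]
tool_rot: [0.965, 0.1, 0.241, -0.02]
ft_force: [0.5, 0.7, -0.1]
grip_width: 0.0098
```

```bash
python3 look.py w23
```

```text
28.8 [0.4541 0.0691 0.1055] vel 0.01228207798175498 F [ 0.5234  0.7182 -0.1461] foot [0.5008 0.0779 0.0088]
[306.2523 207.3508] [array([308.6, 141. ]), array([238.9, 193.6]), array([374.2, 221.2])]
```

Request:
apply_moves(
  deltas=[-2.5,-0.5,0.3,0,0,0,0,0,0,0,0,0],
)

```text
t: 29.1
eef_pos: [0.4525, 0.0692, 0.1045]
tool_rot: [0.965, 0.1, 0.242, -0.02]
ft_force: [1.3, 0.6, -0.4]
grip_width: 0.0102
```

```bash
python3 st.py
```

```text
29.1 [0.4525 0.0692 0.1045] F tool [ 1.0577 -0.3457  1.0079] grip 0.010167543477101897
TCP height along n mm 63.25182254721609 Fn -0.9567787911315949 vel 0.0464677205346184
```

Request:
apply_moves(
  deltas=[0,0,0,0,0,0,0,0,0,0,0,0,0,0,0,0,0,0,0,0,0,0,0,0],
  hand=32,
)

```text
t: 29.6
eef_pos: [0.4524, 0.0692, 0.1047]
tool_rot: [0.965, 0.1, 0.242, -0.02]
ft_force: [-0.5, 0.1, 0.2]
grip_width: 0.032
```

```bash
python3 look.py w24; python3 st.py
```

```text
29.6 [0.4524 0.0692 0.1047] vel 0.003455188495667518 F [-0.4942  0.0917  0.226 ] foot [0.4993 0.078  0.008 ]
[307.017  204.1027] [array([309.3, 137.7]), array([239.5, 190.3]), array([375.2, 218. ])]
29.65 [0.4524 0.0692 0.1047] F tool [-0.8528  0.0859  0.0598] grip 0.0317482071484081
TCP height along n mm 63.40523058513252 Fn -0.0994231583193787 vel 0.0032462624384003045
```

View pics/w24z.png

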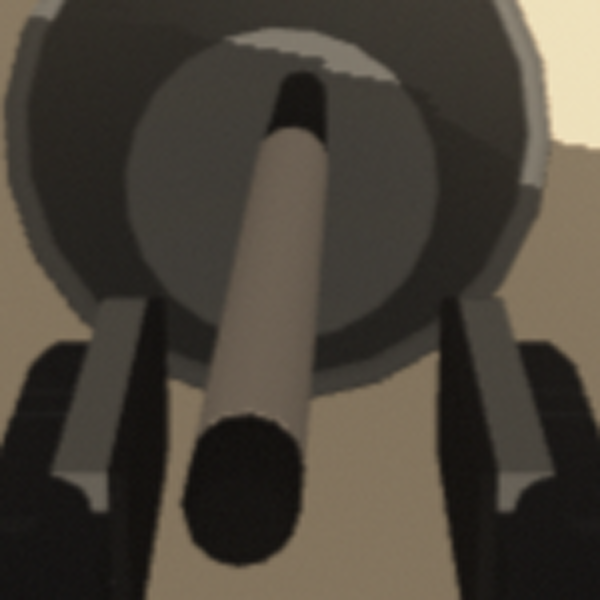

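Request:
apply_moves(
  deltas=[0,0,0,0,0,0,0,0,0,0,0,0,0,0,0,0,0,0],
  hand=60,
)

```text
t: 30.02
eef_pos: [0.4524, 0.0692, 0.1046]
tool_rot: [0.965, 0.1, 0.242, -0.02]
ft_force: [0.3, -0.2, -0.6]
grip_width: 0.0602
```

```bash
python3 look.py w25; python3 st.py
```

```text
30.025 [0.4524 0.0692 0.1046] vel 0.0012603628736831845 F [ 0.3067 -0.2408 -0.5619] foot [0.4993 0.078  0.008 ]
[307.0341 204.0562] [array([309.3, 137.7]), array([239.5, 190.3]), array([375.2, 218. ])]
30.075 [0.4524 0.0692 0.1046] F tool [-1.283  -0.224  -0.1743] grip 0.059988169639233965
TCP height along n mm 63.387283881654334 Fn 0.1154480461621116 vel 0.0014835679409767554
```

View pics/w25.png

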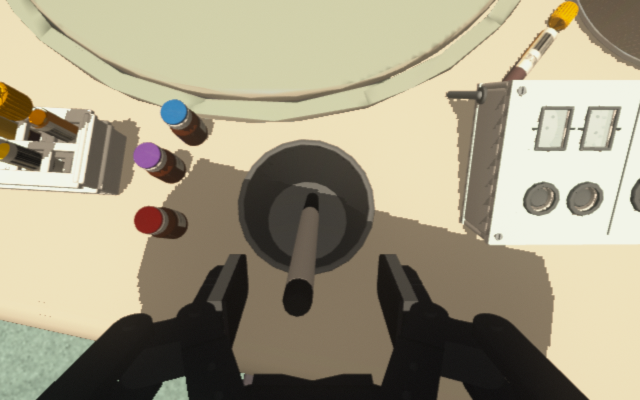

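The pen leans on the near rim, from its foot at (313,200) to its head at (298,296), and the pot hasn't moved. I'll withdraw along the tool axis.

Request:
apply_moves(
  deltas=[0,0,-6,0,0,0,0,0,-12,0,0,0,0,0,-18,0,0,0,0,0,-20,0,0,0,0,0,-20,0,0,0,0,0,-20,0,0,0,0,0,-15,0,0,0,0,0,0,0,0,0],
)

```text
t: 31.08
eef_pos: [0.41, 0.0634, 0.1871]
tool_rot: [0.964, 0.101, 0.243, -0.024]
ft_force: [0.2, -0.4, -0.1]
grip_width: 0.0597
```

```bash
python3 look.py w26; python3 - <<'E'
from tgt import *
im=vision.camera("side"); cv2.imwrite("pics/s26.png",cv2.resize(im[130:330,250:430],None,fx=3,fy=3,interpolation=cv2.INTER_CUBIC))
im=vision.camera("top"); cv2.imwrite("pics/t26.png",cv2.resize(im[150:250,190:440],None,fx=3.2,fy=3.2,interpolation=cv2.INTER_CUBIC))
E
```

```text
31.075 [0.41   0.0634 0.1871] vel 0.02054114413574078 F [ 0.1659 -0.3979 -0.1455] foot [0.4571 0.0731 0.0907]
[312.7147 165.1403] [array([314.3, 121.3]), array([267.7, 156. ]), array([358.1, 174.4])]
```

View pics/w26.png

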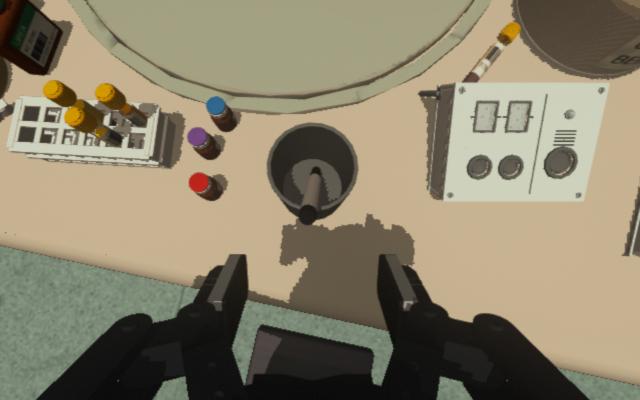

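View pics/s26.png

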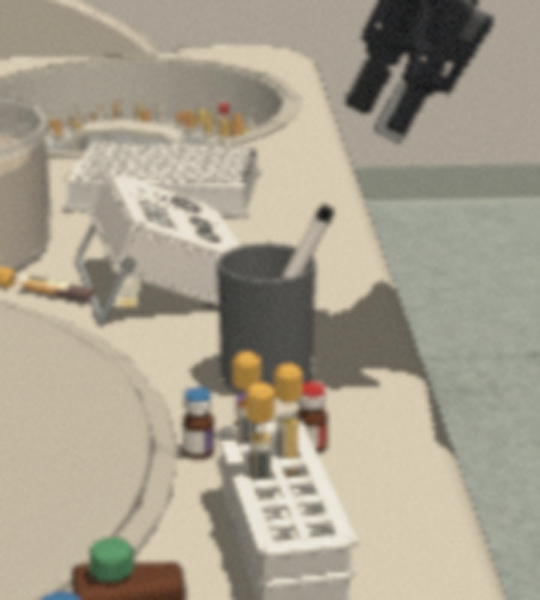

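View pics/t26.png

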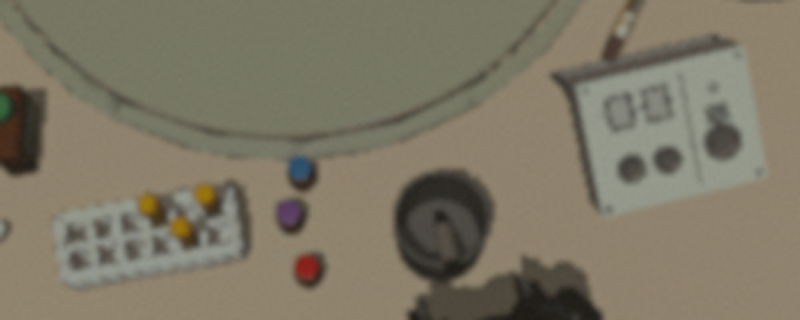

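The pen leans over the near rim, with its head at (323,214) in the side crop. The vials and pot are where they were, and the arm is clear. I'll do a last check that it is still and that the dials are right, then hand in.

Request:
apply_moves(
  deltas=[0,0,-10,0,0,0,0,0,0,0,0,0,0,0,0,0,0,0,0,0,0,0,0,0],
)

```text
t: 31.72
eef_pos: [0.4058, 0.063, 0.1927]
tool_rot: [0.965, 0.101, 0.24, -0.025]
ft_force: [-0.3, -1.0, 0.1]
grip_width: 0.0603
```

```bash
python3 - <<'E'
from tgt import *
s=readout.get_state(); print(s["t"],s["ft_force"],np.abs(s["joint_velocities"]).max())
a=cv2.resize(vision.camera("wrist")[70:210,250:610],None,fx=2.2,fy=2.2,interpolation=cv2.INTER_CUBIC)
b=vision.camera("side"); T=cv2.imread("pics/top0.png")
t=vision.camera("top")
def cen(im,lo,hi,roi):
    h=cv2.cvtColor(im,cv2.COLOR_BGR2HSV)[roi[1]:roi[3],roi[0]:roi[2]]; m=cv2.moments(cv2.inRange(h,lo,hi),True); return (m["m10"]/m["m00"],m["m01"]/m["m00"],m["m00"])
for nm,lo,hi in (("red",(0,150,80),(8,255,255)),("blue",(100,80,60),(112,255,255)),("purple",(120,40,50),(150,255,255))):
    print(nm,cen(T,lo,hi,(270,190,300,245)),cen(t,lo,hi,(270,190,300,245)))
cv2.imwrite("pics/w27z.png",a)
cv2.imwrite("pics/s27.png",cv2.resize(b[130:330,250:430],None,fx=3,fy=3,interpolation=cv2.INTER_CUBIC))
p,q=cv2.imread("pics/s26.png"),cv2.imread("pics/s27.png"); print("pot/pen diff",cv2.absdiff(p,q)[190:420,200:340].max())
E
```

```text
31.725 [-0.3226 -0.9874  0.0585] 0.010672653329019217
red (15.585365853658537, 43.02439024390244, 41.0) (15.5, 43.0, 40.0)
blue (13.323529411764707, 11.970588235294118, 34.0) (13.323529411764707, 11.970588235294118, 34.0)
purple (9.757575757575758, 25.575757575757574, 33.0) (9.757575757575758, 25.575757575757574, 33.0)
pot/pen diff 73
```

View pics/w27z.png

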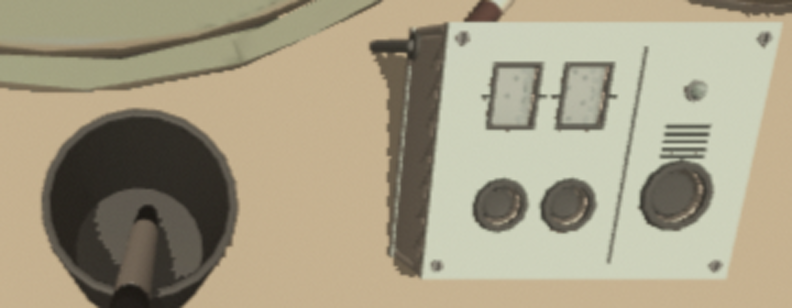

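View pics/s27.png

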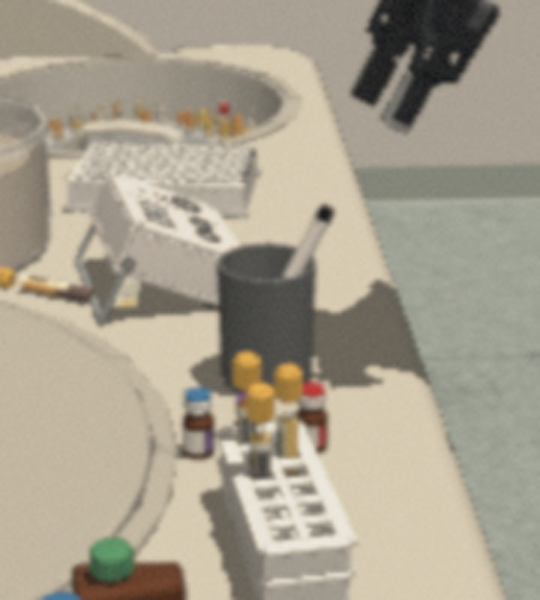

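The pen and pot look the same as before, with the head still at (323,214). The 73-level difference is most likely the arm's shadow, which has shifted. Handing in.

```bash
python3 -c "
from bench import order
print(order.close_job())"
```

```text
the job is handed in; nothing more can be done
None
```

I took the pen out of the rack and, with its foot, pressed the tens key once, the units key twice and the start key once. I then lowered it foot first into the pot and left it leaning on the rim nearest the robot. I handed in just after t = 31.9 s, well inside the 59 s limit.

**What the last checks showed**
- **Presses:** each press went to the hard stop and was let up again. The dials read one dot and two dots, square in the windows (1-2), and all three keys are up.
- **Pen:** it rests on the near rim, a few millimetres left of the middle. It had the same head position in two side pictures taken about 0.6 s apart.
- **Vials and pot:** the vial caps are at the same pixels as at the start, and the pot matches its first measured place to within about a pixel. The arm is clear of everything.

**What disagreed or fell short**
- **Force:** the press forces at the stop were about 9.4, 7.7, 8.2 and 7.5 N, so each went past the advised 6 to 7 N. The first, on the tens key, was the worst.
- **Cameras:** the top and wrist cameras differed by about 3 to 6 mm in x on the timer and pot. I worked from the wrist view for both the presses and the placing.
- **Side-picture comparison:** it flagged a difference of 73 grey levels in the pot area. I put this down to the arm's shadow, since the pen and pot look unmoved.

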